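# Spread resin-filled stones in the UV curing unit

### The arm

A 6-joint arm with a two-finger parallel gripper is mounted at the origin on the work surface. World frame = base frame: x ahead of the robot, y to its left, z up, the work surface at z = 0. Lengths are in m, angles in rad, forces in N, time in s.
With the tool pointing down it reaches from about 0.3 to 0.775 m from the base axis. Payload 14.6 kg.
Tool frame: the origin (TCP) lies at the very end of the fingers, on their centre line; the grasp point (between the pads) lies 19 mm behind it; z points along the fingers, y is the line along which they close (so a half turn about z gives the same grasp; the last joint's range is limited). The gripper opens to 94 mm and grips with 3 to 60 N. Pads are 16 mm wide; open, the fingers measure 119 mm over their backs; the gripper's body (75 mm by 177 mm) begins 78 mm behind the grasp point.
Start: joints at [-1.181, 0.3, 1.521, -0, 1.321, -0.067], TCP at [0.243, -0.494, 0.166] pointing down, gripper open.
Joint ranges: [-3.03, 3.03], [-0.79, 2.21], [0.23, 2.52], [-1.04, 4.18], [0, 3.07], [-2.55, 2.55]. Speed limits (rad/s): [2.22, 2.22, 2.57, 3.14, 3.14, 3.14].

### API

Orientations are given as [roll, pitch, yaw] about the fixed x, y, z axes, in that order (R = Rz(yaw) Ry(pitch) Rx(roll)).
In Python, from station import ctrl gives the robot as it stands. The module is installed in compiled form; this text tells all that it offers.
- The arm moves only by the tool step_arm, never from a script. Its argument "deltas" is a list of rows, each an object with "dp": the shift along the tool's x, y, z scaled (see below), a list of three; "twist": the turn about the tool's z scaled (see below). In form: [{"dp": [tx, ty, tz], "twist": twist}, ...]. A call has 1 to 12 rows; each row shifts and turns the commanded pose from where the row before left it, along the tool's axes as they then stand; what a row does not reach is not made up. The controller multiplies each number of a shift by 0.04 m and each number of a turn by 4 degrees. A row lasts 1/10 s, in which the tool goes at most 50 mm and 8.59 degrees, less where a joint would pass 70% of its speed; a pose out of reach is approached as far as the arm can. A call with a number of a shift or a turn outside -1 to 1 is refused whole. A call with a gripper value outside its range is refused whole. "gripper" is the opening, from -1 (shut) to 1 (fully open), set as the call begins (left out, the last holds). The fingers move at their own pace and stop on an object; "squeeze" is the grip in N (left out, the last holds). Time passes only in rows, so rows that do not move let the fingers close. It gives the time, the measured TCP pose, the force, the opening and the grip force at its end, in the units of the state.
- ctrl.get_obs(): the state, without advancing time (a new reading comes with each control period).
- ctrl.camera(name): name is "side" or "top" or "wrist"; returns (picture, depth): 480x640x3 uint8, red, green, blue; 480x640 float32, m along the optical axis (not along the pixel's ray), 0 where there is no reading.
- ctrl.get_calibration(name): a dict with "fx", "fy", "cx", "cy" (pixels), "world_to_cam" (4x4, takes a point from world to camera coordinates); the wrist camera has in their place "hand_eye" (4x4, takes a point from camera to tool coordinates, whose origin is the TCP and whose axes are the flange's). Camera axes: x right, y down, z forward; pixel columns grow to the right and rows downward; lengths in m; the calibration is good to about 2 mm. A picture is of the moment at which its call begins: read the wrist's pose just before it. get_calibration takes no time and is no camera call.
- ctrl.hand_in(): hands the job in; it is judged then, once.
Trained networks look in the newest picture that a camera, given by its name, has taken for a name from the list of things; names that differ only in an ending like _2 or _b are one class to them, and where a whole thing is asked for, a point or a joint stands for the part that bears it (a point fixed in the world has none). Each returns a list of dicts, best first, with "conf" (0 to 1); they miss things now and then, are a little off and sometimes report something else, mostly with a low value. They report only what shows in the picture. A call takes as long as a camera call. They do not tell look-alikes from the thing itself.
- ctrl.spot_in(camera, label): "rect" ([left, top, right, bottom] as shares, 0 to 1, of the picture: columns of its width, rows of its height, round what is visible of it).
- ctrl.cut_out(camera, label): "pixels" (480x640 bool, what is visible of it) and "rect" ([left, top, right, bottom] as shares, 0 to 1, of the picture: columns of its width, rows of its height, round what is visible of it).
The state is a dict: "time_s": time; "qpos": joint angles; "joint_vel": joint speeds; "tau": joint torques, N m; "ee_pos": TCP position; "eef_rot": TCP orientation; "force": force on the tool from outside, world axes, zero at the start; "moment": the same for the moment, N m; "grip_width": finger opening in m; "grip_force": force on a finger pad.
Only numpy, scipy, OpenCV 4.12 (cv2) and the standard library are available. Lean on these libraries where they do the work, as an engineer would, in place of code of your own. Each camera call takes 0.05 s, during which the arm holds its last target. There are 200 camera calls.

### The job

Get the resin-filled stones ready to cure: lift the unit's hood gently right up to its stop, push the tray flush into the corner of the two steel stops on the bed, and shake all the stones out of the steel shaker over the tray, spread evenly: at least one in each of the six squares printed on its liner and none on top of another, so that the lamps reach them all. Stand the empty shaker flat on the round slate again, then lower the hood gently until it is fully shut over the tray, which must still be flush with both stops, and leave the other things on the bench where they are.

Things in the scene. Friction and masses are not known exactly. Their poses are not given: they have to be found in the camera images.
- unit: white clamshell UV curing unit, fixed: base 270 x 270 mm, flat bed 40 mm above the origin (centre of its underside). Control panel towards -x. Two steel fences 18 mm high on the bed: one on its +x side (unit y -35 to +75 mm), one on its +y, hinge side (unit x -64 to +76 mm). The bed is open towards -x and -y
- stop_corner (a point): corner, at bed height, where the inner faces of the two fences would meet: 94 mm to +x and 83 mm to +y of the unit's centre. The tray's corner belongs here. Axes as the unit's
- hood (a joint): hood angle (rad): 0 shut, 1.65 at its upper stop, just past upright on the +y side. A stiff friction hinge: it stays at any angle; 1 to 9 N at the handle moves it. Hitting either stop faster than 0.6 rad/s (0.13 m/s at the handle) counts as slamming
- hood_hinge (a point): point on the hood's hinge axis, which runs along the unit's x, 112 mm to +y of the unit's centre, 44 mm above its underside. The hood is a white box 224 mm wide (x), reaching 190 mm from the hinge, 78 mm high over the hinge, open below, walls 4 mm
- hood_handle (a point): middle of the hood's black bar handle: round bar 12 mm thick, 90 mm long along the unit's x, 70 mm free between its end posts, axis 34 mm off the hood's free wall. Hood shut: 224 mm to -y of the hinge and 56 mm above it; swings up and to +y as it opens. Can be pinched across from above (fingers closing along unit y) at any hood angle, the bar turning in the pads
- tray: loose aluminium tray on the bed, 176 (its x) x 132 (its y) x 14 mm high, walls 3 mm, floor 3 mm, 0.45 kg. Origin at the centre of its underside. Its white liner is printed with lines into six squares: lines at tray x = -28 and +28 mm and at tray y = 0
- tray_corner (a point): the tray's outer corner at its +x, +y, at underside height; flush when it meets stop_corner and the tray is square with the unit
- slate: round slate board lying on the bench, 340 mm across, 20 mm thick, fixed; origin at the centre of its underside
- shaker: steel trough 138 mm long (x), 31 wide (y), 30 high, 0.16 kg, holds the stones. Origin: centre of underside. Mouth (open end) at its -x end: lip edge 69.5 mm to -x of the origin, 5.5 mm up. Inside 27 mm wide; polished floor 2.5 mm thick, last 22 mm bent up 8 degrees. Level, it keeps the stones; mouth tipped 20 to 40 degrees down and shaken, it lets them slide out. Grip across its sides, mid-length
- stone0: chunky dark green stone, about 14 mm across and 11 mm thick, 10 g; origin at its centre (about 6 to 7 mm above what it lies on). One of eight to ten in the shaker; absent in some starts
- stone1: chunky dark green stone, about 14 mm across and 11 mm thick, 10 g; origin at its centre (about 6 to 7 mm above what it lies on). One of eight to ten in the shaker; absent in some starts
- stone2: chunky dark green stone, about 14 mm across and 11 mm thick, 10 g; origin at its centre (about 6 to 7 mm above what it lies on). One of eight to ten in the shaker; absent in some starts
- stone3: chunky dark green stone, about 14 mm across and 11 mm thick, 10 g; origin at its centre (about 6 to 7 mm above what it lies on). One of eight to ten in the shaker; absent in some starts
- stone4: chunky dark green stone, about 14 mm across and 11 mm thick, 10 g; origin at its centre (about 6 to 7 mm above what it lies on). One of eight to ten in the shaker; absent in some starts
- stone5: chunky dark green stone, about 14 mm across and 11 mm thick, 10 g; origin at its centre (about 6 to 7 mm above what it lies on). One of eight to ten in the shaker; absent in some starts
- stone6: chunky dark green stone, about 14 mm across and 11 mm thick, 10 g; origin at its centre (about 6 to 7 mm above what it lies on). One of eight to ten in the shaker; absent in some starts
- stone7: chunky dark green stone, about 14 mm across and 11 mm thick, 10 g; origin at its centre (about 6 to 7 mm above what it lies on). One of eight to ten in the shaker; absent in some starts
- stone8: chunky dark green stone, about 14 mm across and 11 mm thick, 10 g; origin at its centre (about 6 to 7 mm above what it lies on). One of eight to ten in the shaker; absent in some starts
- stone9: chunky dark green stone, about 14 mm across and 11 mm thick, 10 g; origin at its centre (about 6 to 7 mm above what it lies on). One of eight to ten in the shaker; absent in some starts
- rough: bystander: lump of rough stone, 70 mm long and 38 mm high, on the slate's edge; origin at its underside
- bar: bystander: squared dark stone bar, 115 x 30 x 30 mm, on the bench; origin at its underside
- resin: bystander: small amber resin bottle, 40 mm wide, 85 mm high; origin at its underside
- loupe: bystander: folding loupe, 70 mm long, 22 mm high, on the bench; origin at its underside below the lens
- handpiece: bystander: carving handpiece, 155 mm long, 20 mm thick, on the bench; origin below the root of its nose
Things that resemble listed ones, but are neither listed nor needed, are in the scene too. Leave any green look-alike of the shaker alone.

How it is judged:
By the outcome, as a careful person would: the job done as asked, in the order asked, and still so for the second after the job is handed in, with the robot touching nothing.
Of stone0, stone1, stone2, stone3, stone4, stone5, stone6, stone7, stone8, stone9 only 8 to 10 are there at a start; the rules pass over those that are not, and their reading is None.
At some moment in a run one of tray, shaker may be knocked a few centimetres aside while the robot is not near it.
It also fails if it takes over 210 s, if anything falls off the work surface, if the arm or the gripper's body presses on something with over 40 N, if the wrist force passes 120 N, or if a joint passes its speed limit or range.

## Working session

There is one attempt and no reset: what is moved stays moved. The work goes in short steps, Python scripts to look and compute and a tool call to move; the robot and the scene stay as the last step left them, time stands still between calls to the robot, and variables do not carry over. Pictures are saved under pics/ and viewed, at most 14 in all, crops included, and the job is handed in when it is done.

Besides the shell and the picture viewer there is one more tool, called after "Call:" by a JSON object that holds its "op" and its "data". step_arm: Moves the arm, as the interface text tells. Its arguments: {"type":"object","properties":{"deltas":{"type":"array"},"gripper":{"type":"number"},"squeeze":{"type":"number"}},"required":["deltas"]}

```bash
mkdir -p pics
cat > h.py <<'E'
import numpy as np, cv2
from station import ctrl
from scipy.spatial.transform import Rotation as R
def T():
    o=ctrl.get_obs(); M=np.eye(4); M[:3,:3]=R.from_euler('xyz',o['eef_rot']).as_matrix(); M[:3,3]=o['ee_pos']; return M
def snap(cam,name=None):
    M=T(); im,d=ctrl.camera(cam); c=ctrl.get_calibration(cam)
    C=M@np.array(c['hand_eye']) if cam=='wrist' else np.linalg.inv(np.array(c['world_to_cam']))
    v,u=np.mgrid[:480,:640]
    P=np.stack([(u-c['cx'])/c['fx']*d,(v-c['cy'])/c['fy']*d,d],-1)@C[:3,:3].T+C[:3,3]
    P[d==0]=np.nan
    if name: cv2.imwrite(f'pics/{name}.png',im[...,::-1])
    return im,d,P,C,c
E
python3 - <<'E'
from h import *
print(ctrl.get_obs())
ims=[]
for cam in ['top','side']:
    im,d,P,C,c=snap(cam); np.savez(f'{cam}.npz',im=im,P=P,C=C); ims.append(im)
    cv2.imwrite(f'pics/{cam}0.png',im[...,::-1])
    print(cam,C.round(3).tolist(),c['fx'],c['cx'],c['cy'])
    for l in ['unit','hood','hood_handle','tray','slate','shaker','stone0','resin']:
        for r in ctrl.cut_out(cam,l)[:3]:
            if r['conf']<.2: continue
            m=r['pixels']; p=P[m]; p=p[~np.isnan(p[:,0])]
            print(l,round(r['conf'],2),(np.array(r['rect'])*[640,480,640,480]).astype(int),np.median(p,0).round(3),np.percentile(p,2,axis=0).round(3),np.percentile(p,98,axis=0).round(3))
E
```

```text
{'time_s': 0.0, 'qpos': array([-1.18059677e+00,  3.00455034e-01,  1.52156931e+00, -3.19664439e-05,
        1.32069529e+00, -6.65719213e-02]), 'joint_vel': array([-0.0004417 ,  0.00042572,  0.00027761, -0.001067  ,  0.00041182,
       -0.0011098 ]), 'tau': array([ 9.26693829e-04, -5.31805658e+01, -3.52742279e+01,  7.08190561e-02,
        2.44070718e-02, -7.14128055e-05]), 'ee_pos': array([ 0.24246668, -0.49333376,  0.16550015]), 'eef_rot': array([-3.14046610e+00, -4.40758558e-05,  4.56779379e-01]), 'force': array([-0.64294136, -0.24572815,  0.64299615]), 'moment': array([-0.0417252 ,  0.00251519, -0.00893639]), 'grip_force': 0.0, 'grip_width': 0.09405962136262176}
top [[-0.022, -0.991, 0.13, 0.347], [-1.0, 0.021, -0.011, -0.016], [0.008, -0.13, -0.991, 1.309], [0.0, 0.0, 0.0, 1.0]] 442.715323121177 313.0347781510878 234.20295379060212
unit 0.78 [223 152 336 262] [0.571 0.09  0.167] [ 0.446 -0.08   0.036] [0.698 0.21  0.258]
hood 0.88 [219 159 287 249] [0.576 0.118 0.207] [0.472 0.05  0.104] [0.691 0.213 0.261]
hood_handle 0.88 [217 153 284 251] [0.576 0.118 0.207] [0.472 0.05  0.102] 
[... 1013 characters left out ...]
42 -0.051  0.016] [0.69  0.218 0.244]
hood 0.87 [198 207 333 346] [0.567 0.157 0.179] [0.469 0.07  0.098] [0.689 0.219 0.255]
hood_handle 0.9 [195 204 335 345] [0.567 0.157 0.178] [0.469 0.067 0.097] [0.69  0.219 0.256]
hood_handle 0.66 [324 168 378 192] [ 0.568 -0.335  0.039] [ 0.501 -0.365  0.02 ] [ 0.639 -0.327  0.053]
tray 0.59 [314 261 353 309] [0.48  0.014 0.044] [ 0.457 -0.027  0.041] [0.501 0.096 0.056]
slate 0.69 [302 152 424 229] [ 0.522 -0.32   0.02 ] [ 0.383 -0.499  0.008] [ 0.69  -0.195  0.024]
shaker 0.78 [448 199 469 223] [ 0.268 -0.334  0.015] [ 0.244 -0.37  -0.   ] [ 0.295 -0.255  0.076]
resin 0.83 [362 394 384 429] [0.314 0.284 0.054] [0.296 0.259 0.007] [0.334 0.294 0.086]
```

View pics/top0.png

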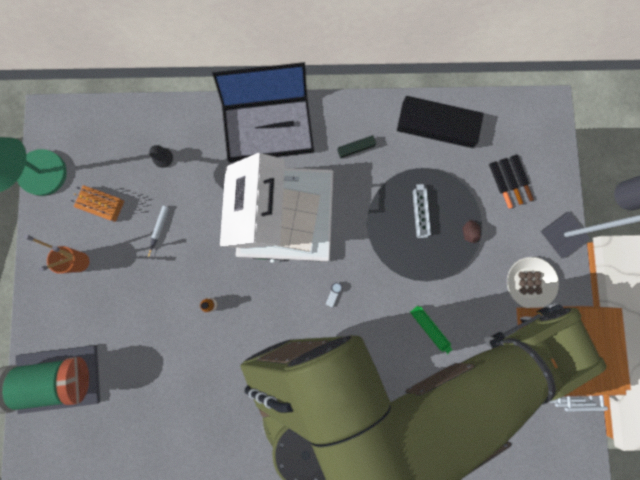

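View pics/side0.png

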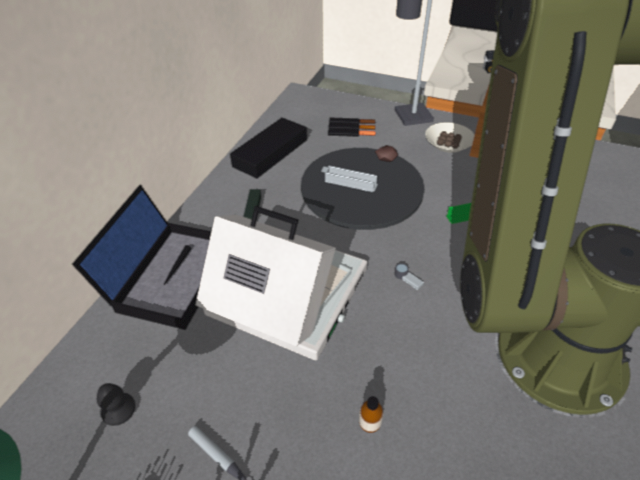

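The steel shaker is at top (422,210) on the slate, its green look-alike at (430,328), and the hood is part open with its handle at (267,197). Next I'll measure the handle and the unit.

Run:
```python
from h import *
z=np.load('top.npz'); im,P=z['im'],z['P']
# handle: dark pixels, high
g=im.max(-1)
m=np.zeros((480,640),bool); m[170:222,252:282]=True
h=m&(g<70)&(P[...,2]>.1); p=P[h]; print('handle n',len(p),p.mean(0).round(4),p.min(0).round(3),p.max(0).round(3))
c=p.mean(0);u,s,vt=np.linalg.svd(p-c);print('axis',vt[0].round(3),s.round(3))
# base
b=(P[...,2]>.034)&(P[...,2]<.062)&(P[...,0]>.4)&(P[...,0]<.75)&(P[...,1]>-.12)&(P[...,1]<.2)
q=P[b]; q=q[(q[:,2]<.048)]
xs=np.arange(.47,.69,.01); e=np.array([[x,q[abs(q[:,0]-x)<.005][:,1].min()] for x in xs if (abs(q[:,0]-x)<.005).any()])
f=np.polyfit(e[:,0],e[:,1],1);print('-y edge',f,(e[:,1]-np.polyval(f,e[:,0])).round(3))
ys=np.arange(-.06,.16,.01); e=np.array([[y,q[abs(q[:,1]-y)<.005][:,0].min(),q[abs(q[:,1]-y)<.005][:,0].max()] for y in ys if (abs(q[:,1]-y)<.005).any()])
print(e.round(3).tolist())
cr=cv2.resize(im[140:300,200:500],None,fx=2.66,fy=2.66,interpolation=cv2.INTER_CUBIC); cv2.imwrite('pics/crop1.png',cr[...,::-1])
```

```text
handle n 164 [0.5799 0.0757 0.2588] [0.536 0.066 0.236] [0.625 0.096 0.267]
axis [-0.998  0.069  0.014] [0.376 0.124 0.025]
-y edge [-0.06631566 -0.04536845] [ 0.001 -0.001 -0.001 -0.     0.     0.     0.001  0.001 -0.001 -0.001
 -0.    -0.     0.     0.001  0.001 -0.001 -0.001 -0.001 -0.     0.
  0.     0.001]
[[-0.06, 0.438, 0.704], [-0.05, 0.438, 0.704], [-0.04, 0.438, 0.705], [-0.03, 0.438, 0.708], [-0.02, 0.439, 0.709], [-0.01, 0.442, 0.709], [0.0, 0.44, 0.709], [0.01, 0.442, 0.708], [0.02, 0.443, 0.712], [0.03, 0.443, 0.713], [0.04, 0.443, 0.713], [0.05, 0.441, 0.712], [0.06, 0.446, 0.627], [0.07, 0.444, 0.484], [0.08, 0.444, 0.478], [0.09, 0.442, 0.481], [0.1, 0.447, 0.479], [0.11, 0.448, 0.48], [0.12, 0.447, 0.479], [0.13, 0.448, 0.477], [0.14, 0.448, 0.477], [0.15, 0.451, 0.477]]
```

View pics/crop1.png

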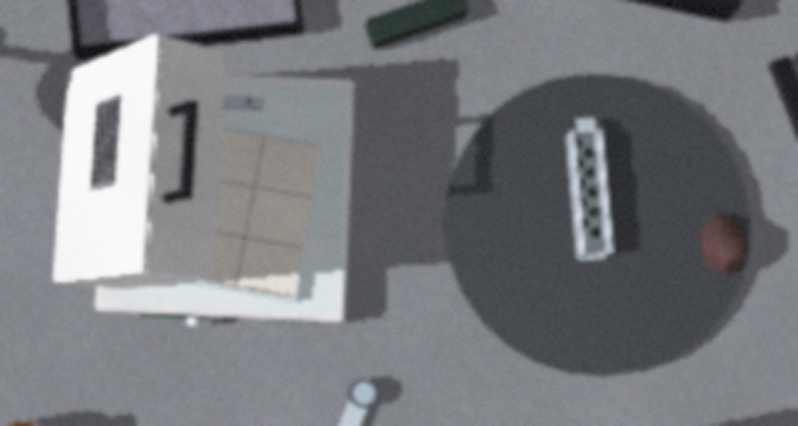

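Call:
{"op": "step_arm", "data": {"deltas": [{"dp": [0,0,-1],"twist": 1},{"dp": [0,0,-1],"twist": 1},{"dp": [0,0,-1],"twist": 1},{"dp": [0,0,-1],"twist": 1},{"dp": [0,0,-1],"twist": 1},{"dp": [0,0,-1],"twist": 1},{"dp": [0,0,0],"twist": 0.75},{"dp": [0,0,0],"twist": 0.75},{"dp": [0.37,-0.74,0],"twist": 0},{"dp": [0.37,-0.74,0],"twist": 0},{"dp": [0.37,-0.74,0],"twist": 0},{"dp": [0.37,-0.74,0],"twist": 0}], "gripper": -0.45}}

```text
time_s: 2.1
ee_pos: [0.31, -0.3783, 0.4061]
eef_rot: [3.141, -0.0, -0.067]
force: [-0.5, -0.4, -0.2]
grip_width: 0.0255
grip_force: 0.0
```

Call:
{"op": "step_arm", "data": {"deltas": [{"dp": [0.37,-0.74,0],"twist": 0},{"dp": [0.37,-0.74,0],"twist": 0},{"dp": [0.37,-0.74,0],"twist": 0},{"dp": [0.37,-0.74,0],"twist": 0},{"dp": [0.37,-0.74,0],"twist": 0},{"dp": [0.37,-0.74,0],"twist": 0},{"dp": [0.37,-0.74,0],"twist": 0},{"dp": [0.37,-0.74,0],"twist": 0},{"dp": [0.37,-0.74,0],"twist": 0},{"dp": [0.37,-0.74,0],"twist": 0},{"dp": [0.37,-0.74,0],"twist": 0},{"dp": [0,0,0],"twist": 0}]}}

```text
time_s: 3.3
ee_pos: [0.4948, -0.0628, 0.4055]
eef_rot: [-3.141, 0.001, -0.064]
force: [-0.6, -1.0, 0.6]
grip_width: 0.026
grip_force: 0.0
```

Run:
```python
from h import *
im,d,P,C,c=snap('wrist','w1')
r=ctrl.cut_out('wrist','hood_handle')
for k in r[:2]: print(k['conf'],k['rect'])
o=ctrl.get_obs();print(o['ee_pos'],o['eef_rot'],o['force'],C.round(3).tolist(),c['fx'])
h=(im.max(-1)<70)&(P[...,2]>.235)&(P[...,2]<.29)&(abs(P[...,0]-.58)<.07)&(abs(P[...,1]-.075)<.04); p=P[h]; print(len(p),p.mean(0),p.min(0),p.max(0))
```

```text
0.64 [0.1023, 0.0, 0.3242, 0.5006]
0.56 [0.625, 0.0, 1.0, 0.4931]
[ 0.49375186 -0.06518891  0.40589606] [ 3.14149991e+00  3.81484111e-04 -6.55460311e-02] [ 0.26193139 -0.34233998 -0.42358516] [[-0.063, -0.957, -0.282, 0.577], [-0.998, 0.06, 0.019, -0.068], [-0.001, 0.283, -0.959, 0.625], [0.0, 0.0, 0.0, 1.0]] 415.0053287601872
1677 [0.58260583 0.07320054 0.26020352] [0.53521871 0.06433961 0.23506956] [0.62603102 0.09852194 0.26589746]
```

View pics/w1.png

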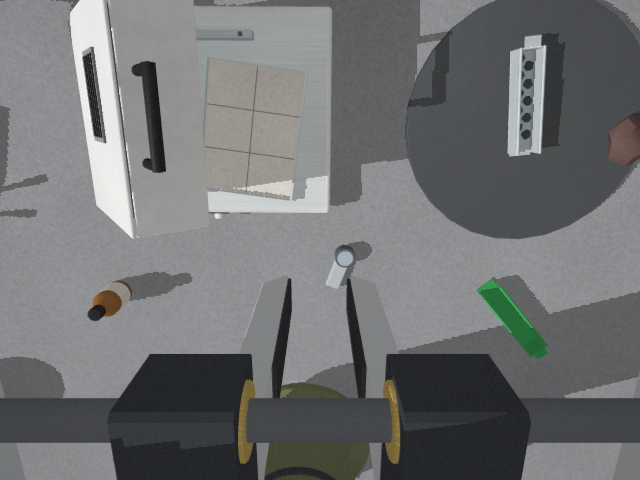

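Handle at (152,115), tray at (255,125) rotated a little, shaker at (525,100), green look-alike at (512,318). Moving onto the handle.

Call:
{"op": "step_arm", "data": {"deltas": [{"dp": [0.38,-0.72,0],"twist": 0},{"dp": [0.38,-0.72,0],"twist": 0},{"dp": [0.38,-0.72,0],"twist": 0},{"dp": [0.38,-0.72,0],"twist": 0},{"dp": [0.38,-0.71,0],"twist": 0},{"dp": [0,0,0.5],"twist": 0},{"dp": [0,0,0.5],"twist": 0},{"dp": [0,0,0.5],"twist": 0},{"dp": [0,0,0.5],"twist": 0},{"dp": [0,0,0.5],"twist": 0},{"dp": [0,0,0],"twist": 0}]}}

```text
time_s: 4.5
ee_pos: [0.5783, 0.0715, 0.3039]
eef_rot: [3.141, 0.004, -0.068]
force: [0.9, 0.4, 0.7]
grip_width: 0.0259
grip_force: 0.0
```

Run:
```python
from h import *
im,d,P,C,c=snap('wrist','w2')
o=ctrl.get_obs();print(o['ee_pos'],o['eef_rot'],o['force'])
h=(im.max(-1)<70)&(P[...,2]>.25)&(P[...,2]<.29)&(abs(P[...,0]-.58)<.03)&(abs(P[...,1]-.075)<.03); p=P[h]; print(len(p),p.mean(0),p.min(0),p.max(0), p[p[:,2]>.262].mean(0))
```

```text
[0.57876827 0.07171007 0.30583212] [ 3.14131499e+00  1.40174455e-03 -6.80221729e-02] [-1.29656439 -0.24033265  0.01509745]
1503 [0.58106445 0.07341324 0.26196807] [0.55014716 0.06615011 0.25754901] [0.6099168  0.08096781 0.26468338] [0.58075523 0.07365379 0.26293566]
```

Call:
{"op": "step_arm", "data": {"deltas": [{"dp": [0.03,-0.05,0.4],"twist": 0},{"dp": [0,0,0.4],"twist": 0},{"dp": [0,0,0.4],"twist": 0},{"dp": [0,0,0.32],"twist": 0},{"dp": [0,0,0],"twist": 0}]}}

```text
time_s: 5.05
ee_pos: [0.5802, 0.0743, 0.2446]
eef_rot: [3.141, 0.001, -0.067]
force: [0.6, 0.2, -0.2]
grip_width: 0.0256
grip_force: 0.0
```

Call:
{"op": "step_arm", "data": {"deltas": [{"dp": [0,0,0],"twist": 0},{"dp": [0,0,0],"twist": 0},{"dp": [0,0,0],"twist": 0},{"dp": [0,0,0],"twist": 0}], "gripper": -1, "squeeze": 20}}

```text
time_s: 5.45
ee_pos: [0.5806, 0.0747, 0.2457]
eef_rot: [-3.142, -0.001, -0.067]
force: [-0.3, 0.2, -0.1]
grip_width: 0.0007
grip_force: 0.0
```

Run:
```python
from h import *
im,d,P,C,c=snap('wrist'); im2,d2,P2,C2,c2=snap('side')
cr=np.hstack([im[120:480,140:500],cv2.resize(im2[180:360,180:380],(400,360))]); cv2.imwrite('pics/w3.png',cr[...,::-1])
o=ctrl.get_obs();print(o['ee_pos'],o['force'],o['grip_width'],o['grip_force'])
h=(im.max(-1)<70)&(P[...,2]>.22)&(P[...,2]<.29)&(abs(P[...,0]-.58)<.06)&(abs(P[...,1]-.075)<.06); p=P[h]; print(len(p),p.mean(0),p.min(0),p.max(0))
```

```text
[0.58053876 0.07472879 0.24546424] [-0.33933329 -0.06969638 -0.47440821] 0.00010241851962349013 0.0
2726 [0.60488106 0.07496937 0.25843398] [0.53583521 0.06475338 0.22491669] [0.62732177 0.1003528  0.28989367]
```

View pics/w3.png

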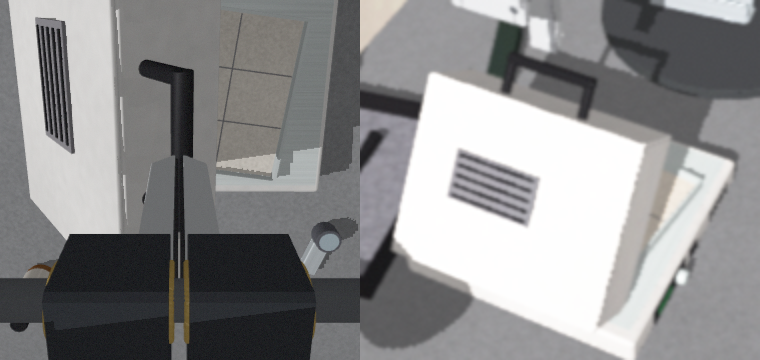

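Run:
```python
from h import *
im,d,P,C,c=snap('wrist'); W=np.linalg.inv(C)
def pr(p):
    q=W[:3,:3]@p+W[:3,3]; return (c['fx']*q[0]/q[2]+c['cx'],c['fy']*q[1]/q[2]+c['cy'],q[2])
M=T()
for k in [0,.019,.05,.078]: print(k,np.round(pr(M[:3,3]-k*M[:3,2]),1))
print(np.round(P[[190,210,230,250,265,272,280,290,300,320,340]][:,[310,318,319,325,330]],3)[:,2].tolist())
for v in range(180,360,12): print(v,P[v,322].round(3),im[v,322])
print(np.round(pr(np.array([.58,.0735,.258])),1))
```

```text
0 [3.191e+02 2.641e+02 2.000e-01]
0.019 [3.192e+02 2.770e+02 2.000e-01]
0.05 [3.192e+02 3.036e+02 2.000e-01]
0.078 [3.193e+02 3.361e+02 2.000e-01]
[[0.625, 0.072, 0.259], [0.616, 0.072, 0.264], [0.605, 0.073, 0.263], [0.595, 0.074, 0.264], [0.587, 0.074, 0.264], [0.583, 0.075, 0.263], [0.588, 0.074, 0.287], [0.585, 0.075, 0.29], [0.58, 0.075, 0.291], [0.555, 0.076, 0.263], [0.543, 0.077, 0.264]]
180 [0.623 0.07  0.214] [124 123 121]
192 [0.625 0.07  0.263] [34 36 37]
204 [0.619 0.071 0.263] [40 37 38]
216 [0.613 0.071 0.263] [36 36 39]
228 [0.606 0.072 0.262] [29 33 35]
240 [0.6   0.072 0.263] [33 30 36]
252 [0.593 0.072 0.262] [34 32 33]
264 [0.587 0.073 0.263] [33 34 34]
276 [0.581 0.073 0.264] [49 49 52]
288 [0.588 0.073 0.295] [28 25 24]
300 [0.588 0.073 0.308] [23 24 25]
312 [0.589 0.073 0.319] [24 24 28]
324 [0.589 0.073 0.329] [27 27 29]
336 [0.588 0.073 0.337] [25 27 26]
348 [0.588 0.073 0.344] [31 31 31]
[3.215e+02 2.732e+02 2.000e-01]
```

Run:
```python
from h import *
im,d,P,C,c=snap('wrist'); im2=snap('side')
M=T();q=(P-M[:3,3])@M[:3,:3]
m=(abs(q[...,0])<.02)&(abs(q[...,1])<.05)&(q[...,2]<-.022)&(q[...,2]>-.12)
a=q[m]
for y in np.arange(-.035,.036,.005):
    s=a[abs(a[:,1]-y)<.0025]; print(round(y,3),len(s),s[:,2].max().round(4) if len(s) else '', s[s[:,2].argmax()].round(3) if len(s) else '')
im,d,P,C,c=im2; q=(P-M[:3,3])@M[:3,:3]
m=(abs(q[...,0])<.05)&(abs(q[...,1])<.05)&(abs(q[...,2])<.1); print('side',q[m].max(0),m.sum())
for z in np.arange(-.08,.03,.01):
    s=q[m&(abs(q[...,2]-z)<.005)]; print(z.round(2),len(s),s.min(0).round(3) if len(s) else '',s.max(0).round(3) if len(s) else '')
```

```text
-0.035 0  
-0.03 0  
-0.025 0  
-0.02 0  
-0.015 47 -0.0493 [ 0.009 -0.013 -0.049]
-0.01 972 -0.0454 [ 0.009 -0.009 -0.045]
-0.005 1035 -0.0404 [ 0.009 -0.004 -0.04 ]
0.0 1402 -0.04 [ 0.008 -0.001 -0.04 ]
0.005 1018 -0.0402 [ 0.009  0.003 -0.04 ]
0.01 896 -0.0443 [ 0.009  0.008 -0.044]
0.015 0  
0.02 0  
0.025 0  
0.03 0  
0.035 0  
side [0.04991453 0.02750957 0.05191517] 1796
-0.08 73 [-0.013 -0.015 -0.085] [ 0.007  0.013 -0.075]
-0.07 68 [-0.013 -0.014 -0.075] [ 0.007  0.011 -0.065]
-0.06 64 [-0.013 -0.014 -0.065] [ 0.006  0.012 -0.055]
-0.05 61 [-0.012 -0.014 -0.055] [ 0.008  0.012 -0.045]
-0.04 6 [-0.012 -0.005 -0.044] [-0.011  0.005 -0.041]
-0.03 0  
-0.02 161 [-0.048 -0.008 -0.019] [ 0.042  0.005 -0.015]
-0.01 167 [-0.049 -0.011 -0.015] [ 0.042  0.006 -0.005]
-0.0 159 [-0.049 -0.042 -0.005] [ 0.048 -0.001  0.005]
0.01 489 [-0.05  -0.049  0.005] [ 0.05  -0.007  0.015]
0.02 260 [-0.049 -0.05   0.015] [ 0.05  -0.007  0.025]
```

Both cameras show that the fingers really end 40 mm behind the reported TCP, so I'll work from true tip = TCP + 40 mm up. I'll reopen and go lower.

Call:
{"op": "step_arm", "data": {"deltas": [{"dp": [0,0,0],"twist": 0},{"dp": [0,0,0],"twist": 0},{"dp": [0,0.02,0.25],"twist": 0},{"dp": [0,0,0.25],"twist": 0},{"dp": [0,0,0.25],"twist": 0},{"dp": [0,0,0.25],"twist": 0},{"dp": [0,0,0],"twist": 0}], "gripper": -0.45}}

```text
time_s: 6.4
ee_pos: [0.5798, 0.0739, 0.2033]
eef_rot: [3.141, 0.003, -0.067]
force: [-0.2, 0.6, -0.5]
grip_width: 0.0255
grip_force: 0.0
```

Call:
{"op": "step_arm", "data": {"deltas": [{"dp": [0,0,0],"twist": 0},{"dp": [0,0,0],"twist": 0},{"dp": [0,0,0],"twist": 0}], "gripper": -1, "squeeze": 20}}

```text
time_s: 6.7
ee_pos: [0.5806, 0.0737, 0.2059]
eef_rot: [3.141, -0.001, -0.067]
force: [-0.1, -1.5, 2.3]
grip_width: 0.0113
grip_force: 20.0
```

Call:
{"op": "step_arm", "data": {"deltas": [{"dp": [0,-0.14,-0.05],"twist": 0},{"dp": [0,-0.14,-0.05],"twist": 0},{"dp": [0,-0.14,-0.05],"twist": 0},{"dp": [0,-0.14,-0.05],"twist": 0},{"dp": [0,-0.14,-0.04],"twist": 0},{"dp": [0,-0.14,-0.03],"twist": 0},{"dp": [0,-0.14,-0.03],"twist": 0},{"dp": [0,-0.14,-0.03],"twist": 0},{"dp": [0,-0.14,-0.03],"twist": 0},{"dp": [0,-0.14,-0.02],"twist": 0}]}}

```text
time_s: 7.7
ee_pos: [0.5847, 0.1291, 0.2217]
eef_rot: [3.14, -0.002, -0.067]
force: [0.0, -5.5, 6.0]
grip_width: 0.0112
grip_force: 20.0
```

Call:
{"op": "step_arm", "data": {"deltas": [{"dp": [0,-0.14,-0.01],"twist": 0},{"dp": [0,-0.14,-0.01],"twist": 0},{"dp": [0,-0.14,-0.01],"twist": 0},{"dp": [0,-0.14,-0.01],"twist": 0},{"dp": [0,-0.14,-0.01],"twist": 0},{"dp": [0,-0.14,0.0],"twist": 0},{"dp": [0,-0.14,0.0],"twist": 0},{"dp": [0,-0.14,0.01],"twist": 0},{"dp": [0,-0.14,0.01],"twist": 0},{"dp": [0,-0.14,0.01],"twist": 0}]}}

```text
time_s: 8.7
ee_pos: [0.5884, 0.1857, 0.2218]
eef_rot: [3.141, -0.002, -0.067]
force: [3.8, -4.4, 4.4]
grip_width: 0.0113
grip_force: 20.0
```

Call:
{"op": "step_arm", "data": {"deltas": [{"dp": [0,-0.14,0.02],"twist": 0},{"dp": [0,-0.14,0.02],"twist": 0},{"dp": [0,-0.14,0.02],"twist": 0},{"dp": [0,-0.14,0.03],"twist": 0},{"dp": [0,-0.14,0.03],"twist": 0},{"dp": [0,-0.1,0.03],"twist": 0},{"dp": [0,-0.1,0.03],"twist": 0},{"dp": [0,0,0],"twist": 0}]}}

```text
time_s: 9.5
ee_pos: [0.5908, 0.2225, 0.2143]
eef_rot: [-3.14, -0.002, -0.066]
force: [5.4, 1.2, 2.3]
grip_width: 0.0116
grip_force: 20.0
```

Call:
{"op": "step_arm", "data": {"deltas": [{"dp": [0,-0.08,0.025],"twist": 0},{"dp": [0,-0.08,0.025],"twist": 0},{"dp": [0,-0.08,0.025],"twist": 0},{"dp": [0,-0.06,0.02],"twist": 0},{"dp": [0,-0.04,0.015],"twist": 0},{"dp": [0,-0.03,0.01],"twist": 0},{"dp": [0,0,0],"twist": 0}]}}

```text
time_s: 10.2
ee_pos: [0.5917, 0.2362, 0.2098]
eef_rot: [3.141, -0.001, -0.067]
force: [3.8, -4.9, 5.9]
grip_width: 0.0114
grip_force: 20.0
```

Call:
{"op": "step_arm", "data": {"deltas": [{"dp": [0,-0.05,0.015],"twist": 0},{"dp": [0,-0.05,0.015],"twist": 0},{"dp": [0,0,0],"twist": 0}]}}

```text
time_s: 10.5
ee_pos: [0.5919, 0.2361, 0.2098]
eef_rot: [3.135, -0.001, -0.07]
force: [-6.5, -30.4, 17.5]
grip_width: 0.0114
grip_force: 20.0
```

Call:
{"op": "step_arm", "data": {"deltas": [{"dp": [0,0.08,-0.02],"twist": 0},{"dp": [0,0,0],"twist": 0}]}}

```text
time_s: 10.7
ee_pos: [0.5918, 0.2362, 0.2098]
eef_rot: [3.141, -0.002, -0.068]
force: [1.9, -9.9, 9.3]
grip_width: 0.0114
grip_force: 20.0
```

Call:
{"op": "step_arm", "data": {"deltas": [{"dp": [0,0,0],"twist": 0},{"dp": [0,0,0],"twist": 0},{"dp": [0,0,-0.5],"twist": 0},{"dp": [0,0,-0.8],"twist": 0},{"dp": [0,0,-1],"twist": 0},{"dp": [0,0,-1],"twist": 0},{"dp": [0,0.7,-1],"twist": 0},{"dp": [-0.5,0.8,0],"twist": 0},{"dp": [-0.5,0.8,0],"twist": 0},{"dp": [-0.5,0.8,0],"twist": 0},{"dp": [-0.5,0.8,0],"twist": 0},{"dp": [0,0,0],"twist": 0}], "gripper": -0.4}}

```text
time_s: 11.9
ee_pos: [0.4994, 0.085, 0.3818]
eef_rot: [-3.141, -0.001, -0.069]
force: [0.5, -0.5, 0.8]
grip_width: 0.028
grip_force: 0.0
```

```bash
cat >> h.py <<'E'
psi=-0.067; UC=np.array([.578,.0516]); UX=np.array([np.cos(psi),np.sin(psi)]); UY=np.array([-np.sin(psi),np.cos(psi)])
def toU(p): q=p[...,:2]-UC; return np.stack([q@UX,q@UY],-1)
E
python3 - <<'E'
from h import *
print(ctrl.get_obs()['ee_pos'])
ims=[]
for cam in ['top','wrist']:
    im,d,P,C,c=snap(cam); ims.append(im); np.savez(f'{cam}1.npz',im=im,P=P)
    U=toU(P); z=P[...,2]
    # base extent at z .04 ; fences z .05-.062 ; tray by mask
    for l in ['tray','unit']:
        for r in ctrl.cut_out(cam,l)[:2]:
            m=r['pixels']&~np.isnan(z); 
            if l=='tray': m=m&(z>.03)&(z<.07)
            uv=U[m].astype(np.float32)*1000
            print(cam,l,round(r['conf'],2),m.sum(),cv2.minAreaRect(uv),np.percentile(z[m],[5,50,95]).round(3))
    b=(z>.034)&(z<.048)&(np.abs(U)<.2).all(-1); 
    print('bed',np.percentile(U[b],[.5,99.5],axis=0).round(4))
    f=(z>.055)&(z<.061)&(np.abs(U)<.13).all(-1); 
    fx=f&(U[...,0]>.085); fy=f&(U[...,1]>.075)
    for k in (fx,fy): print('fence',k.sum(),np.percentile(U[k],[2,98],axis=0).round(4) if k.any() else '')
cv2.imwrite('pics/w4.png',ims[1][...,::-1])
E
```

```text
[0.49939328 0.08502591 0.38180869]
top tray 0.97 1402 ((-18.729812622070312, -36.34331512451172), (119.17063903808594, 182.2537078857422), 83.68103790283203) [0.04  0.044 0.054]
top unit 0.97 3356 ((7.7611846923828125, 32.09413146972656), (342.0426940917969, 283.7135314941406), 89.74249267578125) [0.036 0.042 0.233]
bed [[-0.1326 -0.136 ]
 [ 0.195   0.1512]]
fence 58 [[ 0.0946 -0.0348]
 [ 0.105   0.0178]]
fence 43 [[-0.0822  0.0829]
 [-0.0402  0.1288]]
wrist tray 0.79 14789 ((-20.964859008789062, -28.035369873046875), (137.6641387939453, 181.49929809570312), 82.40843963623047) [0.042 0.044 0.054]
wrist unit 0.64 1431 ((-58.17582321166992, 376.8815002441406), (29.620065689086914, 136.79742431640625), 75.6622314453125) [0.01  0.018 0.021]
wrist unit 0.6 59062 ((-20.029693603515625, 85.98701477050781), (323.8988037109375, 466.0659484863281), 0.44330495595932007) [0.039 0.053 0.234]
bed [[-0.1335 -0.1326]
 [ 0.1321  0.1192]]
fence 978 [[ 0.0934 -0.0321]
 [ 0.1075  0.126 ]]
fence 1594 [[-0.0994  0.0832]
 [ 0.1052  0.1289]]
```

View pics/w4.png

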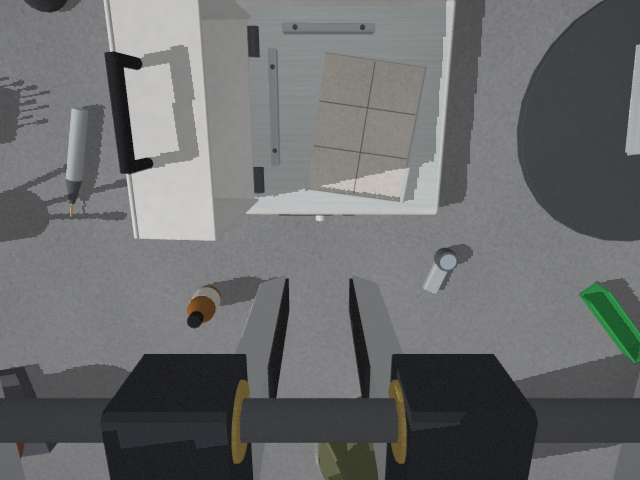

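Frame confirmed: fences at unit x 94 mm and y 83 mm. The tray centre is at unit (-21,-28) mm, yaw -7.6°. I'll push it to +y first, then +x.

Call:
{"op": "step_arm", "data": {"deltas": [{"dp": [0.43,0.77,0.4],"twist": 0},{"dp": [0.43,0.77,0.4],"twist": 0},{"dp": [0.43,0.77,0.4],"twist": 0},{"dp": [0.43,0.77,0.4],"twist": 0},{"dp": [0.43,0.77,0.4],"twist": 0},{"dp": [0,0,1],"twist": 0},{"dp": [0,0,1],"twist": 0},{"dp": [0,0,1],"twist": 0},{"dp": [0,0,1],"twist": 0},{"dp": [0,0,1],"twist": 0},{"dp": [0,0,1],"twist": 0},{"dp": [0,0,0],"twist": 0}], "gripper": -1}}

```text
time_s: 13.4
ee_pos: [0.5739, -0.0714, 0.0554]
eef_rot: [-3.14, 0.009, -0.066]
force: [0.1, 0.2, -0.1]
grip_width: 0.0003
grip_force: 0.0
```

```bash
cat >> h.py <<'E'
def st():
    o=ctrl.get_obs(); p=o['ee_pos']; print('t',round(o['time_s'],2),'U',toU(p).round(4),'W',p.round(4),'yaw',o['eef_rot'][2].round(4),'F',o['force'].round(1),'gw',round(o['grip_width'],4))
E
python3 -c "
from h import *
st()"
```

```text
t 13.4 U [ 0.0042 -0.123 ] W [ 0.5739 -0.0714  0.0554] yaw -0.0661 F [ 0.1  0.2 -0.1] gw 0.0003
```

Call:
{"op": "step_arm", "data": {"deltas": [{"dp": [0,0,0.5],"twist": 0},{"dp": [0,0,0.5],"twist": 0},{"dp": [0,0,0.22],"twist": 0},{"dp": [0,-0.15,0],"twist": 0},{"dp": [0,-0.1,0],"twist": 0},{"dp": [0,-0.1,0],"twist": 0},{"dp": [0,-0.1,0],"twist": 0},{"dp": [0,-0.1,0],"twist": 0},{"dp": [0,-0.1,0],"twist": 0},{"dp": [0,-0.1,0],"twist": 0},{"dp": [0,-0.1,0],"twist": 0},{"dp": [0,-0.1,0],"twist": 0}]}}

```text
time_s: 14.6
ee_pos: [0.5796, -0.0348, 0.0124]
eef_rot: [3.141, -0.001, -0.067]
force: [0.9, -4.5, 3.9]
grip_width: 0.0005
grip_force: 2.8
```

Call:
{"op": "step_arm", "data": {"deltas": [{"dp": [0,-0.1,0],"twist": 0},{"dp": [0,-0.1,0],"twist": 0},{"dp": [0,-0.1,0],"twist": 0},{"dp": [0,0,0],"twist": 0}]}}

```text
time_s: 15.0
ee_pos: [0.5804, -0.0224, 0.0125]
eef_rot: [3.141, -0.001, -0.067]
force: [1.5, -1.4, 3.5]
grip_width: 0.0003
grip_force: 2.0
```

```bash
cat >> h.py <<'E'
def tray(name=None):
    # tray rim/liner in unit frame from top camera
    im,d,P,C,c=snap('top',name); U=toU(P); z=P[...,2]
    for r in ctrl.cut_out('top','tray')[:1]:
        m=r['pixels']&(z>.036)&(z<.07); (cx,cy),(w,h),a=cv2.minAreaRect(U[m].astype(np.float32)*1000)
        print('tray',round(r['conf'],2),round(cx,1),round(cy,1),round(w,1),round(h,1),round(a,1),np.percentile(U[m],[1,99],axis=0).round(3).tolist())
    return im,P
E
python3 -c "
from h import *
st();tray()"
```

```text
t 15.0 U [ 0.0073 -0.0737] W [ 0.5804 -0.0224  0.0125] yaw -0.0665 F [ 1.5 -1.4  3.5] gw 0.0003
tray 0.89 -25.2 39.1 47.6 175.3 88.1 [[-0.112, 0.018], [0.062, 0.063]]
```

Call:
{"op": "step_arm", "data": {"deltas": [{"dp": [0,0.1,0],"twist": 0},{"dp": [0,0,0.13],"twist": 0},{"dp": [0,-0.1,0],"twist": 0},{"dp": [0,-0.1,0],"twist": 0},{"dp": [0,-0.1,0],"twist": 0},{"dp": [0,0,0],"twist": 0}]}}

```text
time_s: 15.7
ee_pos: [0.5812, -0.0154, 0.0072]
eef_rot: [3.141, -0.002, -0.067]
force: [2.1, -5.0, 6.7]
grip_width: 0.0003
grip_force: 4.3
```

```bash
python3 -c "
from h import *
st()
im,P=tray(); cv2.imwrite('pics/t2.png',cv2.resize(im[140:280,200:360],None,fx=4,fy=4,interpolation=cv2.INTER_CUBIC)[...,::-1])"
```

```text
t 15.7 U [ 0.0076 -0.0666] W [ 0.5812 -0.0154  0.0072] yaw -0.067 F [ 2.1 -5.   6.7] gw 0.0003
tray 0.74 -28.7 47.3 175.8 52.7 0.2 [[-0.115, 0.024], [0.057, 0.073]]
```

View pics/t2.png

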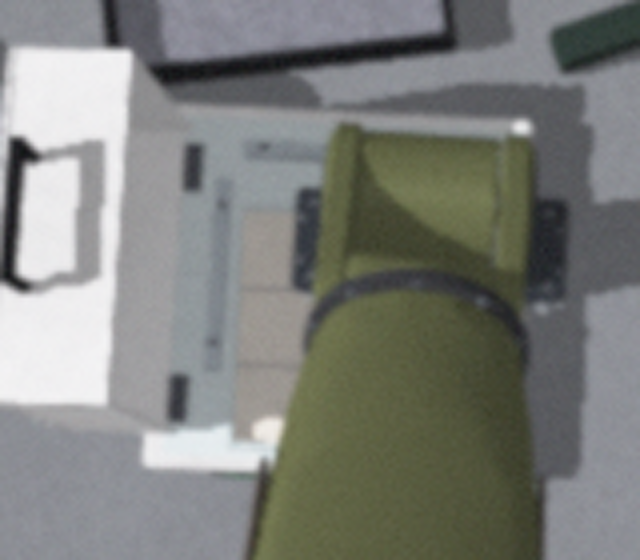

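Call:
{"op": "step_arm", "data": {"deltas": [{"dp": [0,-0.08,0],"twist": 0},{"dp": [0,-0.08,0],"twist": 0},{"dp": [0,-0.06,0],"twist": 0},{"dp": [0,0,0],"twist": 0}]}}

```text
time_s: 16.2
ee_pos: [0.5813, -0.0089, 0.0072]
eef_rot: [3.137, -0.001, -0.067]
force: [-3.0, -19.4, 9.3]
grip_width: 0.0004
grip_force: 10.5
```

Call:
{"op": "step_arm", "data": {"deltas": [{"dp": [0,-0.06,0],"twist": 0},{"dp": [0,0,0],"twist": 0}]}}

```text
time_s: 16.4
ee_pos: [0.581, -0.0085, 0.0072]
eef_rot: [3.135, 0.0, -0.068]
force: [-7.1, -33.7, 11.4]
grip_width: 0.0005
grip_force: 16.0
```

```bash
python3 -c "
from h import *
st()
tray()"
```

```text
t 16.4 U [ 0.007  -0.0598] W [ 0.581  -0.0085  0.0072] yaw -0.0676 F [ -7.1 -33.7  11.4] gw 0.0005
tray 0.62 -31.3 55.2 175.2 52.8 1.5 [[-0.117, 0.033], [0.055, 0.082]]
```

Call:
{"op": "step_arm", "data": {"deltas": [{"dp": [0,0.3,0],"twist": 0},{"dp": [0,0.3,-0.5],"twist": 0},{"dp": [0,0,-0.9],"twist": 0},{"dp": [-0.8,-0.5,0],"twist": 0},{"dp": [-0.8,-0.5,0],"twist": 0},{"dp": [-0.8,-0.5,0],"twist": 0},{"dp": [-0.8,-0.5,0],"twist": 0},{"dp": [-0.8,-0.3,0],"twist": 0},{"dp": [0,0,0.5],"twist": 0},{"dp": [0,0,0.5],"twist": 0},{"dp": [0,0,0.4],"twist": 0},{"dp": [0,0,0],"twist": 0}]}}

```text
time_s: 17.7
ee_pos: [0.4245, 0.0749, 0.0049]
eef_rot: [3.141, 0.004, -0.067]
force: [0.0, -0.0, -0.2]
grip_width: 0.0
grip_force: 0.0
```

```bash
python3 -c "
from h import *
st()
tray()"
```

```text
t 17.7 U [-0.1547  0.013 ] W [0.4245 0.0749 0.0049] yaw -0.0669 F [ 0.  -0.  -0.2] gw 0.0
tray 0.86 -24.9 13.7 166.7 132.5 0.7 [[-0.097, -0.052], [0.056, 0.078]]
```

Call:
{"op": "step_arm", "data": {"deltas": [{"dp": [0.3,0,0],"twist": 0},{"dp": [0.2,0,0],"twist": 0},{"dp": [0.1,0,0],"twist": 0},{"dp": [0.1,0,0],"twist": 0},{"dp": [0.1,0,0],"twist": 0},{"dp": [0.1,0,0],"twist": 0},{"dp": [0.1,0,0],"twist": 0},{"dp": [0.1,0,0],"twist": 0},{"dp": [0.1,0,0],"twist": 0},{"dp": [0.1,0,0],"twist": 0},{"dp": [0.1,0,0],"twist": 0},{"dp": [0,0,0],"twist": 0}]}}

```text
time_s: 19.0
ee_pos: [0.4818, 0.0713, 0.007]
eef_rot: [-3.142, 0.001, -0.067]
force: [-1.9, -0.4, 1.9]
grip_width: 0.0005
grip_force: 0.9
```

Call:
{"op": "step_arm", "data": {"deltas": [{"dp": [0.08,0,0],"twist": 0},{"dp": [0.08,0,0],"twist": 0},{"dp": [0,0,0],"twist": 0}]}}

```text
time_s: 19.3
ee_pos: [0.4877, 0.0709, 0.0068]
eef_rot: [3.142, 0.002, -0.067]
force: [-5.3, 0.5, 4.2]
grip_width: 0.0006
grip_force: 3.0
```

```bash
python3 -c "
from h import *
st()
tray()"
```

```text
t 19.3 U [-0.0914  0.0132] W [0.4877 0.0709 0.0068] yaw -0.0668 F [-5.3  0.5  4.2] gw 0.0006
tray 0.96 28.0 11.9 141.7 138.3 1.6 [[-0.03, -0.053], [0.094, 0.078]]
```

Call:
{"op": "step_arm", "data": {"deltas": [{"dp": [0.05,0,0],"twist": 0},{"dp": [0.05,0,0],"twist": 0},{"dp": [0.05,0,0],"twist": 0},{"dp": [0,0,0],"twist": 0}]}}

```text
time_s: 19.8
ee_pos: [0.4878, 0.0709, 0.0066]
eef_rot: [3.141, 0.015, -0.066]
force: [-48.9, 2.4, 38.4]
grip_width: 0.0003
grip_force: 24.6
```

Call:
{"op": "step_arm", "data": {"deltas": [{"dp": [-0.2,0,0],"twist": 0},{"dp": [-0.3,0,0],"twist": 0},{"dp": [0,0,-1],"twist": 0},{"dp": [0,0,-1],"twist": 0},{"dp": [0,0.5,-1],"twist": 0},{"dp": [0,0.5,-1],"twist": 0},{"dp": [0,0,-1],"twist": 0},{"dp": [0,0,0],"twist": 0},{"dp": [0,0,0],"twist": 0}]}}

```text
time_s: 20.7
ee_pos: [0.4719, 0.0318, 0.207]
eef_rot: [-3.142, -0.001, -0.067]
force: [0.2, -0.2, -0.2]
grip_width: 0.0002
grip_force: 0.0
```

Run:
```python
from h import *
st()
for cam in ['wrist','top']:
    im,d,P,C,c=snap(cam,'v5'+cam); U=toU(P); z=P[...,2]
    r=ctrl.cut_out(cam,'tray')[0]; m=r['pixels']&(z>.036)&(z<.07)
    uv=U[m].astype(np.float32)*1000
    print(cam,r['conf'],cv2.minAreaRect(uv),np.percentile(uv,[.5,99.5],axis=0).round(1))
    rim=(z>.050)&(z<.060)&(U[...,0]>-.11)&(U[...,0]<.12)&(U[...,1]>-.08)&(U[...,1]<.11)
    # edges of rim: -y side per x bins, -x side per y bins
    a=U[rim]*1000
    print('ymin',[round(float(np.percentile(a[abs(a[:,0]-x)<4][:,1],2)),1) for x in range(-70,90,20) if (abs(a[:,0]-x)<4).sum()>3])
    print('xmin',[round(float(np.percentile(a[abs(a[:,1]-y)<4][:,0],2)),1) for y in range(-40,80,20) if (abs(a[:,1]-y)<4).sum()>3])
```

```text
t 20.7 U [-0.1045 -0.0268] W [0.4719 0.0318 0.207 ] yaw -0.067 F [ 0.2 -0.2 -0.2] gw 0.0002Traceback (most recent call last):
  File "<stdin>", line 7, in <module>
    return _quantile_unchecked(
        a, q, axis, out, overwrite_input, method, keepdims, weights)
    return _ureduce(a,
                    func=_quantile_ureduce_func,
    ...<5 lines>...
                    overwrite_input=overwrite_input,
                    method=method)
    r = func(a, **kwargs)
    result = _quantile(arr,
                       quantiles=q,
    ...<2 lines>...
                       out=out,
                       weights=wgt)
    slices_having_nans = np.isnan(arr[-1, ...])
                                  ~~~^^^^^^^^^
IndexError: index -1 is out of bounds for axis 0 with size 0
```

View pics/v5wrist.png

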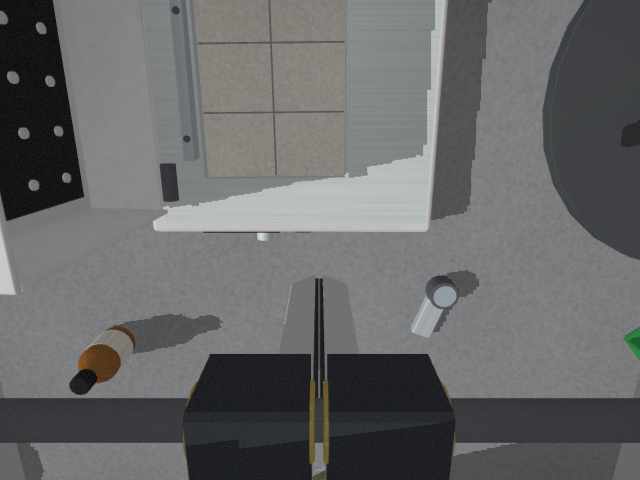

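```bash
cat > meas.py <<'E'
from h import *
st()
for cam in ['top','wrist']:
    im,d,P,C,c=snap(cam); U=toU(P); z=P[...,2]; np.savez(f'{cam}2.npz',im=im,P=P)
    rim=(z>.0505)&(z<.0565)&(U[...,0]>-.11)&(U[...,0]<.092)&(U[...,1]>-.08)&(U[...,1]<.081)
    a=U[rim]*1000
    print(cam,'ymin',[(x,round(float(np.percentile(b[:,1],5)),1)) for x in range(-70,90,20) if len(b:=a[(abs(a[:,0]-x)<6)&(a[:,1]<0)])>2])
    print('xmin',[(y,round(float(np.percentile(b[:,0],5)),1)) for y in range(-40,80,20) if len(b:=a[(abs(a[:,1]-y)<6)&(a[:,0]<0)])>2])
    for l in ['tray','shaker']:
        for r in ctrl.cut_out(cam,l)[:3]:
            if r['conf']<.4: continue
            m=r['pixels']&(~np.isnan(z)); W=P[m]
            print(cam,l,round(r['conf'],2),cv2.minAreaRect((U[m] if l=='tray' else W[:,:2]).astype(np.float32)*1000),W.mean(0).round(3))
E
python3 meas.py
```

```text
t 20.8 U [-0.1052 -0.0267] W [0.4712 0.032  0.2056] yaw -0.0666 F [ 0.8 -0.4 -0.2] gw 0.0004
top ymin [(50, -51.8)]
xmin []
top tray 0.75 ((61.50227355957031, 12.939037322998047), (70.24037170410156, 132.85255432128906), 1.8607745170593262) [0.64  0.062 0.045]
top shaker 0.94 ((235.00315856933594, -367.0144958496094), (153.24835205078125, 41.8370246887207), 36.883243560791016) [ 0.233 -0.366  0.011]
top shaker 0.75 ((580.3460083007812, -353.0995788574219), (161.78756713867188, 47.61722946166992), 1.8037916421890259) [ 0.576 -0.349  0.033]
wrist ymin [(-70, -52.4), (-50, -52.1), (-30, -51.6), (-10, -52.1), (10, -51.6), (30, -51.2), (50, -51.5)]
xmin [(-40, -81.1), (-20, -81.1), (0, -81.1), (20, -82.0), (40, -82.1), (60, -82.0)]
wrist tray 0.91 ((-10.000213623046875, 14.773567199707031), (150.2667999267578, 137.5699005126953), 0.10572563856840134) [0.574 0.067 0.045]
```

Call:
{"op": "step_arm", "data": {"deltas": [{"dp": [0.65,0.4,0],"twist": 0},{"dp": [0.65,0.4,0],"twist": 0},{"dp": [0.65,0.4,0],"twist": 0},{"dp": [0.65,0.4,0],"twist": 0},{"dp": [0,0,1],"twist": 0},{"dp": [0,0,1],"twist": 0},{"dp": [0,0,1],"twist": 0},{"dp": [0,0,1],"twist": 0},{"dp": [0,0,0.6],"twist": 0},{"dp": [0,0,0.4],"twist": 0},{"dp": [0,0,0],"twist": 0}]}}

```text
time_s: 22.2
ee_pos: [0.5698, -0.0387, 0.0044]
eef_rot: [-3.141, 0.004, -0.067]
force: [0.8, -0.5, 0.3]
grip_width: 0.0003
grip_force: 0.0
```

Call:
{"op": "step_arm", "data": {"deltas": [{"dp": [0,-0.2,0],"twist": 0},{"dp": [0,-0.2,0],"twist": 0},{"dp": [0,-0.1,0],"twist": 0},{"dp": [0,-0.1,0],"twist": 0},{"dp": [0,-0.1,0],"twist": 0},{"dp": [0,-0.05,0],"twist": 0},{"dp": [0,0,0],"twist": 0}]}}

```text
time_s: 22.9
ee_pos: [0.5734, -0.0091, 0.0071]
eef_rot: [3.141, -0.0, -0.067]
force: [-1.3, -1.6, 3.6]
grip_width: 0.0005
grip_force: 1.6
```

```bash
python3 -c "
from h import *
st()"
```

```text
t 22.9 U [-0.0005 -0.0608] W [ 0.5734 -0.0091  0.0071] yaw -0.0667 F [-1.3 -1.6  3.6] gw 0.0005
```

Call:
{"op": "step_arm", "data": {"deltas": [{"dp": [0,-0.05,0],"twist": 0},{"dp": [0,-0.05,0],"twist": 0},{"dp": [0,-0.03,0],"twist": 0},{"dp": [0,0,0],"twist": 0}]}}

```text
time_s: 23.3
ee_pos: [0.5727, -0.0074, 0.007]
eef_rot: [3.137, 0.002, -0.067]
force: [-8.6, -25.8, 7.7]
grip_width: 0.0002
grip_force: 11.8
```

```bash
python3 -c "
from h import *
st()"
```

```text
t 23.3 U [-0.0013 -0.0592] W [ 0.5727 -0.0074  0.007 ] yaw -0.0675 F [ -8.6 -25.8   7.7] gw 0.0002
```

Call:
{"op": "step_arm", "data": {"deltas": [{"dp": [0,0.3,0],"twist": 0},{"dp": [0,0.3,-0.8],"twist": 0},{"dp": [0,0,-1],"twist": 0},{"dp": [0,0,-1],"twist": 0},{"dp": [0,0,-1],"twist": 0},{"dp": [0,0,-1],"twist": 0},{"dp": [0,0.8,-1],"twist": 0},{"dp": [0,0.9,-0.2],"twist": 0},{"dp": [0,0.9,0],"twist": 0},{"dp": [0,0.9,0],"twist": 0},{"dp": [0,0.9,0],"twist": 0},{"dp": [0,0.9,0],"twist": 0}], "gripper": 0}}

```text
time_s: 24.5
ee_pos: [0.5577, -0.2398, 0.2458]
eef_rot: [-3.141, -0.0, -0.067]
force: [1.0, 0.7, 0.6]
grip_width: 0.0467
grip_force: 0.0
```

Call:
{"op": "step_arm", "data": {"deltas": [{"dp": [0,0.9,0],"twist": 0},{"dp": [0,0.9,0],"twist": 0},{"dp": [0,0.9,0],"twist": 0},{"dp": [0,0,0],"twist": 0},{"dp": [0,0,0],"twist": 0}]}}

```text
time_s: 25.0
ee_pos: [0.5505, -0.3465, 0.2453]
eef_rot: [-3.141, 0.0, -0.068]
force: [0.1, 0.1, -0.7]
grip_width: 0.047
grip_force: 0.0
```

Run:
```python
from h import *
st()
im,d,P,C,c=snap('wrist'); z=P[...,2]; np.savez('wsh.npz',im=im,P=P)
for r in ctrl.cut_out('wrist','shaker')[:3]:
    m=r['pixels']&(~np.isnan(z)); print(r['conf'],np.array(r['rect'])*[640,480,640,480],cv2.minAreaRect(P[m][:,:2].astype(np.float32)*1000),P[m].mean(0))
rr=(np.array(ctrl.spot_in('wrist','shaker')[0]['rect'])*[640,480,640,480]).astype(int)
x0,y0,x1,y1=rr; x0=max(x0-25,0);y0=max(y0-25,0);x1+=25;y1+=25
cr=im[y0:y1,x0:x1]; s=min(780/cr.shape[1],580/cr.shape[0]); cv2.imwrite('pics/sh.png',cv2.resize(cr,None,fx=s,fy=s,interpolation=cv2.INTER_CUBIC)[...,::-1]); print(x0,y0,s)
```

```text
t 25.0 U [-0.0007 -0.3991] W [ 0.5505 -0.3465  0.2453] yaw -0.0678 F [ 0.1  0.1 -0.7] gw 0.047
0.85 [296.384  90.384 341.888 243.6  ] ((573.7491455078125, -345.9781188964844), (155.5609588623047, 36.3590202331543), 2.678433895111084) [ 0.57567627 -0.3460941   0.03325961]
0.82 [304.192 377.424 390.4   478.8  ] ((221.0296630859375, -371.1488037109375), (182.4830780029297, 36.53657150268555), 35.28189468383789) [ 0.21538682 -0.37307037  0.01749541]
279 353 4.566929133858268
```

View pics/sh.png

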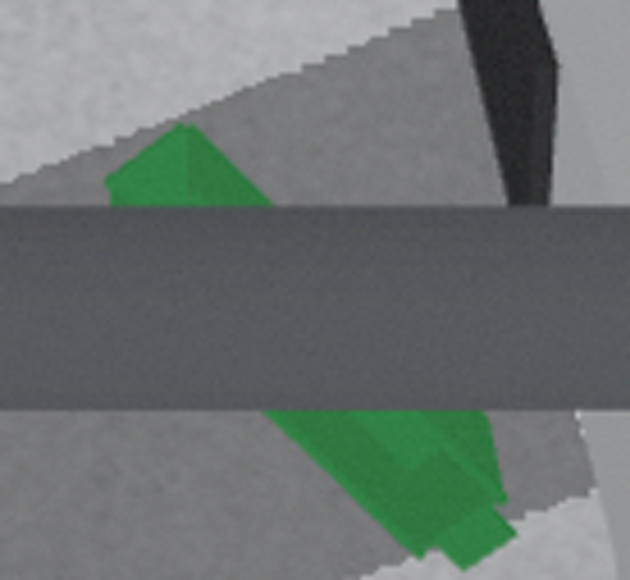

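That crop caught the green look-alike (closed wall at one end, tab at the other). Cropping the steel one.

Run:
```python
from h import *
z=np.load('wsh.npz'); im,P=z['im'],z['P']
cr=im[75:255,270:365]; cr=cv2.resize(cr,None,fx=3.3,fy=3.3,interpolation=cv2.INTER_CUBIC); cr=cv2.convertScaleAbs(cr); cv2.imwrite('pics/sh2.png',cr[...,::-1])
# height profile along shaker centre line
c=np.array([.5737,-.346]); a=np.deg2rad(2.68); X=np.array([np.cos(a),np.sin(a)]);Y=np.array([-X[1],X[0]])
q=P[...,:2]-c; s=q@X; t=q@Y; zz=P[...,2]
for k in range(-84,88,6):
    m=(abs(s-k/1000)<.003); mi=m&(abs(t)<.012); mw=m&(abs(t)<.022)&(zz>.022)
    print(k,mi.sum(),np.round(np.nanpercentile(zz[mi],[10,50,90]),3) if mi.any() else '', np.round([t[mw].min(),t[mw].max(),zz[mw].max()],3) if mw.any() else '')
```

```text
-84 105 [0.02  0.021 0.022] [-0.02   0.021  0.023]
-78 89 [0.02  0.021 0.022] [-0.017  0.021  0.023]
-72 108 [0.024 0.026 0.027] [-0.016  0.022  0.053]
-66 120 [0.024 0.025 0.026] [-0.019  0.019  0.054]
-60 121 [0.023 0.024 0.025] [-0.017  0.017  0.054]
-54 107 [0.022 0.024 0.025] [-0.017  0.017  0.054]
-48 104 [0.022 0.024 0.034] [-0.018  0.019  0.054]
-42 127 [0.022 0.024 0.033] [-0.021  0.021  0.053]
-36 114 [0.022 0.024 0.034] [-0.022  0.022  0.349]
-30 126 [0.022 0.024 0.033] [-0.022  0.016  0.353]
-24 124 [0.022 0.024 0.034] [-0.017  0.016  0.054]
-18 125 [0.022 0.024 0.033] [-0.019  0.019  0.054]
-12 125 [0.022 0.025 0.034] [-0.019  0.02   0.055]
-6 128 [0.023 0.024 0.033] [-0.022  0.021  0.4  ]
0 2367 [0.399 0.4   0.401] [-0.022  0.022  0.404]
6 3591 [0.395 0.398 0.4  ] [-0.022  0.022  0.408]
12 136 [0.022 0.025 0.034] [-0.017  0.022  0.408]
18 133 [0.022 0.024 0.034] [-0.021  0.019  0.054]
24 141 [0.022 0.025 0.034] [-0.018  0.018  0.054]
30 134 [0.022 0.024 0.034] [-0.021  0.016  0.054]
36 137 [0.022 0.024 0.034] [-0.018  0.021  0.054]
42 138 [0.022 0.024 0.034] [-0.021  0.016  0.054]
48 143 [0.022 0.024 0.034] [-0.018  0.019  0.054]
54 142 [0.022 0.024 0.034] [-0.018  0.02   0.054]
60 147 [0.022 0.023 0.033] [-0.018  0.016  0.054]
66 161 [0.049 0.05  0.052] [-0.021  0.02   0.054]
72 154 [0.049 0.051 0.052] [-0.021  0.009  0.053]
78 125 [0.02  0.05  0.051] [-0.021  0.022  0.053]
84 148 [0.019 0.021 0.022] [-0.022  0.019  0.023]
```

View pics/sh2.png

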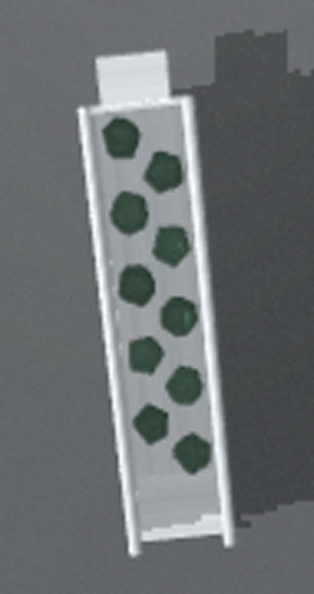

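Steel shaker confirmed: ten stones in a single layer, mouth at its world -x end (floor bends up there), thumb tab at the +x end. I need the mouth towards +y over the tray, so I'll turn the tool half round first.

Call:
{"op": "step_arm", "data": {"deltas": [{"dp": [0,0,0],"twist": -1},{"dp": [0,0,0],"twist": -1},{"dp": [0,0,0],"twist": -1},{"dp": [0,0,0],"twist": -1},{"dp": [0,0,0],"twist": -1},{"dp": [0,0,0],"twist": -1},{"dp": [0,0,0],"twist": -1},{"dp": [0,0,0],"twist": -1},{"dp": [0,0,0],"twist": -1},{"dp": [0,0,0],"twist": -1},{"dp": [0,0,0],"twist": -1},{"dp": [0,0,0],"twist": -1}], "gripper": 0.2}}

```text
time_s: 26.35
ee_pos: [0.5511, -0.3451, 0.2463]
eef_rot: [3.141, -0.0, 0.775]
force: [0.1, -0.0, 0.5]
grip_width: 0.0567
grip_force: 0.0
```

Call:
{"op": "step_arm", "data": {"deltas": [{"dp": [0,0,0],"twist": -1},{"dp": [0,0,0],"twist": -1},{"dp": [0,0,0],"twist": -1},{"dp": [0,0,0],"twist": -1},{"dp": [0,0,0],"twist": -1},{"dp": [0,0,0],"twist": -1},{"dp": [0,0,0],"twist": -1},{"dp": [0,0,0],"twist": -1},{"dp": [0,0,0],"twist": -1},{"dp": [0,0,0],"twist": -1},{"dp": [0,0,0],"twist": -1},{"dp": [0,0,0],"twist": -1}]}}

```text
time_s: 27.55
ee_pos: [0.5511, -0.3451, 0.2463]
eef_rot: [3.141, 0.0, 1.613]
force: [-0.5, 0.0, 0.7]
grip_width: 0.0564
grip_force: 0.0
```

Call:
{"op": "step_arm", "data": {"deltas": [{"dp": [0,0,0],"twist": -1},{"dp": [0,0,0],"twist": -1},{"dp": [0,0,0],"twist": -1},{"dp": [0,0,0],"twist": -1},{"dp": [0,0,0],"twist": -1},{"dp": [0,0,0],"twist": -1},{"dp": [0,0,0],"twist": -1},{"dp": [0,0,0],"twist": -1},{"dp": [0,0,0],"twist": -1},{"dp": [0,0,0],"twist": -1},{"dp": [0,0,0],"twist": -1},{"dp": [0,0,0],"twist": -1}]}}

```text
time_s: 28.75
ee_pos: [0.5511, -0.3452, 0.2463]
eef_rot: [3.141, 0.001, 2.451]
force: [0.1, 0.4, 0.8]
grip_width: 0.0563
grip_force: 0.0
```

Call:
{"op": "step_arm", "data": {"deltas": [{"dp": [0,0,0],"twist": -1},{"dp": [0,0,0],"twist": -1},{"dp": [0,0,0],"twist": -1},{"dp": [0,0,0],"twist": -1},{"dp": [0,0,0],"twist": -1},{"dp": [0,0,0],"twist": -1},{"dp": [0,0,0],"twist": -1},{"dp": [0,0,0],"twist": -1},{"dp": [0,0,0],"twist": -1},{"dp": [0,0,0],"twist": -1},{"dp": [0,0,0],"twist": -0.6},{"dp": [0,0,0],"twist": 0}]}}

```text
time_s: 29.95
ee_pos: [0.5511, -0.3453, 0.2462]
eef_rot: [-3.141, 0.0, -3.095]
force: [0.1, -0.1, 0.5]
grip_width: 0.0566
grip_force: 0.0
```

```bash
cat > shk.py <<'E'
from h import *
st()
o=ctrl.get_obs(); print(o['qpos'].round(3))
im,d,P,C,c=snap('wrist'); z=P[...,2]
for r in ctrl.cut_out('wrist','shaker')[:2]:
    m=r['pixels']&(~np.isnan(z))&(z>.03)&(z<.06); print(round(r['conf'],2),(np.array(r['rect'])*[640,480,640,480]).astype(int),np.round(np.hstack([np.ravel(k) for k in cv2.minAreaRect(P[m][:,:2].astype(np.float32)*1000)]),1))
E
python3 shk.py
```

```text
t 29.95 U [-3.000e-04 -3.978e-01] W [ 0.5511 -0.3453  0.2462] yaw -3.0948 F [ 0.1 -0.1  0.5] gw 0.0566
[-0.616  0.495  1.07   0.     1.576 -2.234]
0.96 [298 142 335 290] [ 577.4 -346.4  149.1   33.2    2.1]
```

Call:
{"op": "step_arm", "data": {"deltas": [{"dp": [-0.67,-0.04,0],"twist": 0},{"dp": [-0.67,-0.03,0],"twist": 0},{"dp": [0,0,1],"twist": 0},{"dp": [0,0,1],"twist": 0},{"dp": [0,0,1],"twist": 0},{"dp": [0,0,1],"twist": 0},{"dp": [0,0,0.8],"twist": 0},{"dp": [0,0,0.4],"twist": 0},{"dp": [0,0,0],"twist": 0},{"dp": [0,0,0],"twist": 0}]}}

```text
time_s: 31.05
ee_pos: [0.6051, -0.347, 0.0396]
eef_rot: [-3.14, 0.002, -3.097]
force: [-0.1, -0.3, -0.6]
grip_width: 0.0565
grip_force: 0.0
```

Run:
```python
from h import *
st()
im,d,P,C,c=snap('wrist'); M=T(); q=(P-M[:3,3])@M[:3,:3]; z=P[...,2]
m=(z>.043)&(z<.058)&(abs(q[...,1])<.03)&(q[...,0]>.0)&(q[...,0]<.15)
a=q[m]; print('walls tool y',np.percentile(a[:,1],[2,98]),'x max',np.percentile(a[:,0],98))
f=(abs(q[...,0])<.015)&(abs(q[...,1])<.06)&(abs(q[...,1])>.02)&(q[...,2]>-.12)&(q[...,2]<-.0)&(z>.062)
print('finger lowest',np.percentile(q[f][:,2],99.5),q[f][:,1].min(),q[f][:,1].max())
cv2.imwrite('pics/g1.png',im[...,::-1])
```

```text
t 31.05 U [ 0.0537 -0.3959] W [ 0.6051 -0.347   0.0396] yaw -3.0969 F [-0.1 -0.3 -0.6] gw 0.0565
walls tool y [-0.01471114  0.01854243] x max 0.10059386618861177
finger lowest -0.04105814443655964 -0.04031396963652689 0.04113725817170023
```

Call:
{"op": "step_arm", "data": {"deltas": [{"dp": [-0.1,0.05,0.4],"twist": 0},{"dp": [0,0,0.4],"twist": 0},{"dp": [0,0,0.3],"twist": 0},{"dp": [0,0,0.19],"twist": 0},{"dp": [0,0,0],"twist": 0}]}}

```text
time_s: 31.6
ee_pos: [0.6076, -0.3441, -0.0155]
eef_rot: [3.14, -0.002, -3.097]
force: [-0.7, 0.1, 0.1]
grip_width: 0.0569
grip_force: 0.0
```

Call:
{"op": "step_arm", "data": {"deltas": [{"dp": [0,0,0],"twist": 0},{"dp": [0,0,0],"twist": 0},{"dp": [0,0,0],"twist": 0},{"dp": [0,0,0],"twist": 0}], "gripper": -1, "squeeze": 4}}

```text
time_s: 32.0
ee_pos: [0.6085, -0.3447, -0.0132]
eef_rot: [-3.141, 0.001, -3.097]
force: [0.2, 0.1, 1.6]
grip_width: 0.031
grip_force: 4.0
```

Call:
{"op": "step_arm", "data": {"deltas": [{"dp": [0,0,-0.05],"twist": 0},{"dp": [0,0,-0.05],"twist": 0},{"dp": [0.01,0,-0.05],"twist": 0},{"dp": [0.01,0,-0.05],"twist": 0},{"dp": [0.01,0,-0.05],"twist": 0},{"dp": [0.01,0,-0.05],"twist": 0},{"dp": [0.02,0,-0.05],"twist": 0},{"dp": [0.02,0,-0.05],"twist": 0},{"dp": [0,0,0],"twist": 0}]}}

```text
time_s: 32.9
ee_pos: [0.6051, -0.3447, 0.0027]
eef_rot: [-3.141, 0.0, -3.097]
force: [-0.6, 0.3, -2.0]
grip_width: 0.031
grip_force: 4.0
```

```bash
cat > tilt.py <<'E'
from h import *
# tilt of shaker from wall-top points ahead of the fingers, in tool frame; stones left inside
def tilt(im,P,M):
    q=(P-M[:3,3])@M[:3,:3]
    # q.z grows downward; wall tops: at each x, the highest points with |y| about 14-16 mm
    xs,zs,fl=[],[],[]
    for x in np.arange(.014,.105,.006):
        m=(abs(q[...,0]-x)<.003)&(abs(abs(q[...,1])-.015)<.004)&(q[...,2]<.05)&(q[...,2]>-.07)
        if m.sum()>5: xs.append(x); zs.append(np.percentile(q[m][:,2],8))
    xs,zs=np.array(xs),np.array(zs)
    f=np.polyfit(xs,zs,1)
    for _ in range(2):
        k=abs(zs-np.polyval(f,xs))<.004; f=np.polyfit(xs[k],zs[k],1)
    th=np.arctan(f[0]); lip=xs[k].max()
    print('tilt deg',np.rad2deg(th).round(1),'n',k.sum(),'reach x',lip.round(3),'lip world z top edge',(P*0+M[2,3]).flat[0] if False else (M[2,3]-np.polyval(f,lip)).round(4))
    return th
if __name__=='__main__':
    st(); M=T(); im,d,P,C,c=snap('wrist'); tilt(im,P,M); np.savez('wt.npz',im=im,P=P)
    r=ctrl.cut_out('wrist','stone0'); print('stones',[(round(k['conf'],2),np.nanmedian(P[k['pixels']],0).round(3).tolist()) for k in r if k['conf']>.3])
E
python3 tilt.py
```

```text
t 32.9 U [ 0.0536 -0.3936] W [ 0.6051 -0.3447  0.0027] yaw -3.0968 F [-0.6  0.3 -2. ] gw 0.031
tilt deg 8.4 n 16 reach x 0.104 lip world z top edge 0.0526
stones [(0.98, [0.624, -0.338, 0.051]), (0.94, [0.549, -0.353, 0.039]), (0.73, [0.58, -0.339, 0.045]), (0.72, [0.559, -0.341, 0.041]), (0.71, [0.602, -0.339, 0.048]), (0.7, [0.614, -0.35, 0.049]), (0.7, [0.57, -0.352, 0.043]), (0.62, [0.592, -0.351, 0.046]), (0.62, [0.537, -0.341, 0.038]), (0.61, [0.527, -0.354, 0.036])]
```

Call:
{"op": "step_arm", "data": {"deltas": [{"dp": [0.02,0,-0.05],"twist": 0},{"dp": [0.02,0,-0.05],"twist": 0},{"dp": [0.02,0,-0.05],"twist": 0},{"dp": [0.02,0,-0.05],"twist": 0},{"dp": [0.02,0,-0.05],"twist": 0},{"dp": [0.02,0,-0.05],"twist": 0},{"dp": [0,0,0],"twist": 0}]}}

```text
time_s: 33.7
ee_pos: [0.6003, -0.345, 0.0147]
eef_rot: [-3.141, 0.0, -3.097]
force: [0.1, 0.5, -1.8]
grip_width: 0.0306
grip_force: 4.0
```

```bash
python3 tilt.py
```

```text
t 33.7 U [ 0.0488 -0.3942] W [ 0.6003 -0.345   0.0147] yaw -3.0968 F [ 0.1  0.5 -1.8] gw 0.0306
tilt deg 14.9 n 16 reach x 0.104 lip world z top edge 0.052
stones [(0.95, [0.557, -0.341, 0.048]), (0.9, [0.526, -0.354, 0.039]), (0.86, [0.589, -0.351, 0.056]), (0.86, [0.547, -0.353, 0.044]), (0.84, [0.599, -0.339, 0.059]), (0.78, [0.61, -0.35, 0.062]), (0.78, [0.568, -0.352, 0.051]), (0.74, [0.536, -0.341, 0.042]), (0.62, [0.62, -0.338, 0.065])]
```

Call:
{"op": "step_arm", "data": {"deltas": [{"dp": [0,0,0],"twist": 0},{"dp": [0,0,0],"twist": 0},{"dp": [0,0,-0.2],"twist": 0},{"dp": [0,0,-0.4],"twist": 0},{"dp": [0,0,-0.6],"twist": 0},{"dp": [0,0,-0.7],"twist": 0},{"dp": [0,0,-0.5],"twist": 0.3},{"dp": [0,0,-0.4],"twist": 0.6},{"dp": [0,0,-0.2],"twist": 1},{"dp": [0,0,0],"twist": 1},{"dp": [0,0,0],"twist": 1},{"dp": [0,0,0],"twist": 1}], "squeeze": 50}}

```text
time_s: 35.0
ee_pos: [0.6004, -0.3449, 0.1359]
eef_rot: [-3.141, 0.001, 2.842]
force: [-0.3, -0.3, -2.9]
grip_width: 0.0307
grip_force: 50.0
```

```bash
python3 tilt.py
```

```text
t 35.0 U [ 0.0489 -0.3941] W [ 0.6004 -0.3449  0.1359] yaw 2.8415 F [-0.3 -0.3 -2.9] gw 0.0307
tilt deg 14.9 n 16 reach x 0.104 lip world z top edge 0.1734
stones [(0.96, [0.621, -0.345, 0.186]), (0.92, [0.527, -0.328, 0.16]), (0.88, [0.601, -0.339, 0.18]), (0.76, [0.581, -0.332, 0.174]), (0.76, [0.567, -0.341, 0.172]), (0.76, [0.547, -0.334, 0.166]), (0.74, [0.561, -0.326, 0.169]), (0.7, [0.588, -0.347, 0.177]), (0.6, [0.608, -0.353, 0.183]), (0.6, [0.541, -0.32, 0.163])]
```

Call:
{"op": "step_arm", "data": {"deltas": [{"dp": [0,0,0],"twist": 1},{"dp": [0,0,0],"twist": 1},{"dp": [0,0,0],"twist": 1},{"dp": [0,0,0],"twist": 1},{"dp": [0,0,0],"twist": 1},{"dp": [0,0,0],"twist": 1},{"dp": [0,0,0],"twist": 1},{"dp": [0,0,0],"twist": 1},{"dp": [0,0,0],"twist": 1},{"dp": [0,0,0],"twist": 1},{"dp": [0,0,0],"twist": 1},{"dp": [0,0,0],"twist": 1}]}}

```text
time_s: 36.3
ee_pos: [0.6004, -0.3449, 0.1353]
eef_rot: [3.141, 0.001, 2.006]
force: [-0.6, 0.6, -2.5]
grip_width: 0.0308
grip_force: 50.0
```

Call:
{"op": "step_arm", "data": {"deltas": [{"dp": [0,0,0],"twist": 1},{"dp": [0,0,0],"twist": 1},{"dp": [0,0,0],"twist": 1},{"dp": [0,0,0],"twist": 1},{"dp": [0,0,0],"twist": 1},{"dp": [0,0,0],"twist": 1},{"dp": [0.1,-0.1,0],"twist": 0.8},{"dp": [0.2,-0.12,0],"twist": 0.35},{"dp": [0.3,-0.12,0],"twist": 0},{"dp": [0.4,-0.12,0],"twist": 0},{"dp": [0.5,-0.12,0],"twist": 0},{"dp": [0.5,-0.12,0],"twist": 0}]}}

```text
time_s: 37.5
ee_pos: [0.5767, -0.2631, 0.1352]
eef_rot: [3.141, 0.0, 1.51]
force: [0.7, -0.1, -2.3]
grip_width: 0.0307
grip_force: 50.0
```

Call:
{"op": "step_arm", "data": {"deltas": [{"dp": [0.5,-0.12,0],"twist": 0},{"dp": [0.5,-0.12,0],"twist": 0},{"dp": [0.5,-0.12,0],"twist": 0},{"dp": [0.5,-0.12,0],"twist": 0},{"dp": [0.5,-0.12,0],"twist": 0},{"dp": [0.5,-0.12,0],"twist": 0},{"dp": [0.4,-0.12,0],"twist": 0},{"dp": [0.3,-0.12,0],"twist": 0},{"dp": [0.2,-0.12,0],"twist": 0},{"dp": [0.1,-0.1,0],"twist": 0},{"dp": [0,0,0],"twist": 0}]}}

```text
time_s: 38.6
ee_pos: [0.5396, -0.1009, 0.1345]
eef_rot: [3.142, 0.0, 1.508]
force: [0.4, 0.1, -2.6]
grip_width: 0.0305
grip_force: 50.0
```

```bash
python3 tilt.py
```

```text
t 38.6 U [-0.0281 -0.1547] W [ 0.5396 -0.1009  0.1345] yaw 1.5079 F [ 0.4  0.1 -2.6] gw 0.0305
tilt deg 14.9 n 16 reach x 0.104 lip world z top edge 0.1719
stones [(0.96, [0.534, -0.088, 0.176]), (0.95, [0.545, -0.099, 0.179]), (0.95, [0.548, -0.057, 0.167]), (0.91, [0.533, -0.109, 0.182]), (0.84, [0.55, -0.036, 0.161]), (0.72, [0.536, -0.067, 0.17]), (0.72, [0.538, -0.025, 0.158]), (0.66, [0.537, -0.046, 0.164]), (0.65, [0.544, -0.12, 0.184]), (0.59, [0.547, -0.078, 0.173])]
```

Call:
{"op": "step_arm", "data": {"deltas": [{"dp": [0.1,-0.1,0],"twist": 0},{"dp": [0.2,-0.1,0],"twist": 0},{"dp": [0.3,-0.1,0],"twist": 0},{"dp": [0.4,-0.1,0.1],"twist": 0.05},{"dp": [0.4,-0.1,0.2],"twist": 0},{"dp": [0.3,-0.07,0.3],"twist": 0},{"dp": [0.2,0,0.4],"twist": 0},{"dp": [0.1,0,0.4],"twist": 0},{"dp": [0,0,0.4],"twist": 0},{"dp": [0,0,0.3],"twist": 0},{"dp": [0,0,0.2],"twist": 0},{"dp": [0,0,0],"twist": 0}]}}

```text
time_s: 39.9
ee_pos: [0.5218, -0.0195, 0.0412]
eef_rot: [-3.14, -0.0, 1.504]
force: [-0.3, -0.5, -2.5]
grip_width: 0.0309
grip_force: 50.0
```

```bash
python3 tilt.py
```

```text
t 39.9 U [-0.0513 -0.0747] W [ 0.5218 -0.0195  0.0412] yaw 1.5041 F [-0.3 -0.5 -2.5] gw 0.0309
tilt deg 15.0 n 16 reach x 0.104 lip world z top edge 0.0785
stones [(0.97, [0.53, 0.025, 0.074]), (0.95, [0.532, 0.047, 0.068]), (0.94, [0.526, -0.038, 0.091]), (0.92, [0.519, 0.037, 0.071]), (0.89, [0.518, 0.015, 0.076]), (0.83, [0.521, 0.058, 0.065]), (0.82, [0.517, -0.006, 0.082]), (0.82, [0.529, 0.004, 0.079]), (0.73, [0.515, -0.027, 0.088]), (0.72, [0.527, -0.017, 0.085])]
```

Call:
{"op": "step_arm", "data": {"deltas": [{"dp": [0,0,0],"twist": 0},{"dp": [0,0,0],"twist": 0},{"dp": [0,0,0],"twist": 0},{"dp": [0.02,0,-0.05],"twist": 0},{"dp": [0.02,0,-0.05],"twist": 0},{"dp": [0.02,0,-0.05],"twist": 0},{"dp": [0.02,0,-0.05],"twist": 0},{"dp": [0.02,0,-0.05],"twist": 0},{"dp": [0,0,0],"twist": 0}], "squeeze": 4}}

```text
time_s: 40.9
ee_pos: [0.5228, -0.0156, 0.0526]
eef_rot: [3.141, -0.0, 1.504]
force: [-0.2, 0.2, -1.7]
grip_width: 0.0311
grip_force: 4.0
```

```bash
python3 tilt.py
```

```text
t 40.9 U [-0.0506 -0.0708] W [ 0.5228 -0.0156  0.0526] yaw 1.5041 F [-0.2  0.2 -1.7] gw 0.0311
tilt deg 23.9 n 16 reach x 0.104 lip world z top edge 0.072
stones [(0.93, [0.519, 0.016, 0.082]), (0.92, [0.516, -0.024, 0.1]), (0.84, [0.521, 0.057, 0.064]), (0.76, [0.528, -0.015, 0.096]), (0.76, [0.531, 0.025, 0.078]), (0.68, [0.527, -0.035, 0.104]), (0.66, [0.533, 0.046, 0.068]), (0.62, [0.52, 0.036, 0.073]), (0.59, [0.517, -0.004, 0.091]), (0.59, [0.53, 0.005, 0.087])]
```

Call:
{"op": "step_arm", "data": {"deltas": [{"dp": [0,0,0],"twist": 0},{"dp": [0,0,0],"twist": 0},{"dp": [0,0,-0.15],"twist": 0},{"dp": [0,0,-0.2],"twist": 0},{"dp": [0,0,-0.1],"twist": 0},{"dp": [-0.2,0,0],"twist": 0},{"dp": [0.2,0,0],"twist": 0},{"dp": [-0.2,0,0],"twist": 0},{"dp": [0.2,0,0],"twist": 0},{"dp": [0,0,0],"twist": 0}], "squeeze": 50}}

```text
time_s: 42.0
ee_pos: [0.5226, -0.0151, 0.0702]
eef_rot: [-3.141, -0.0, 1.504]
force: [-0.5, 0.4, -1.7]
grip_width: 0.0307
grip_force: 50.0
```

```bash
cat > pour.py <<'E'
from tilt import *
st(); M=T(); im,d,P,C,c=snap('wrist'); th=tilt(im,P,M); np.savez('wt.npz',im=im,P=P)
ins,out=[],[]
for k in ctrl.cut_out('wrist','stone0'):
    if k['conf']<.25: continue
    p=np.nanmedian(P[k['pixels']],0); q=(p-M[:3,3])@M[:3,:3]
    if p[2]<.060 and q[0]>.02 and not(abs(q[1])<.014 and q[0]<.098 and p[2]>.0605):
        u=toU(p)-np.array([.006,.017]); out.append((round(k['conf'],2),(u*1000).round(0).tolist(),p[2].round(3)))
    else: ins.append(q[0].round(3))
print('inside x(tool)',sorted(ins)); print('tray coords',out)
E
python3 pour.py
```

```text
t 42.0 U [-0.0508 -0.0703] W [ 0.5226 -0.0151  0.0702] yaw 1.5041 F [-0.5  0.4 -1.7] gw 0.0307
tilt deg 23.8 n 16 reach x 0.104 lip world z top edge 0.0897
inside x(tool) [np.float64(0.01), np.float64(0.02), np.float64(0.039), np.float64(0.045), np.float64(0.05), np.float64(0.06), np.float64(0.071), np.float64(0.076)]
tray coords [(0.81, [-49.0, 25.0], np.float64(0.054)), (0.75, [-64.0, 25.0], np.float64(0.054))]
```

Call:
{"op": "step_arm", "data": {"deltas": [{"dp": [0,0.1,0],"twist": 0},{"dp": [0,0.2,0],"twist": 0},{"dp": [0,0.3,0],"twist": 0},{"dp": [0,0.3,0],"twist": 0},{"dp": [0,0.25,0],"twist": 0},{"dp": [0,0.17,0],"twist": 0},{"dp": [0,0.1,0],"twist": 0},{"dp": [0,0,0],"twist": 0}]}}

```text
time_s: 42.9
ee_pos: [0.5795, -0.0195, 0.0701]
eef_rot: [-3.141, 0.0, 1.504]
force: [0.5, -0.0, -2.6]
grip_width: 0.031
grip_force: 50.0
```

```bash
python3 pour.py
```

```text
t 42.9 U [ 0.0062 -0.0709] W [ 0.5795 -0.0195  0.0701] yaw 1.504 F [ 0.5 -0.  -2.6] gw 0.031
tilt deg 23.8 n 16 reach x 0.104 lip world z top edge 0.0895
inside x(tool) [np.float64(0.025), np.float64(0.054), np.float64(0.054), np.float64(0.065), np.float64(0.065), np.float64(0.076), np.float64(0.076)]
tray coords [(0.8, [-45.0, 47.0], np.float64(0.052)), (0.61, [-76.0, 41.0], np.float64(0.053))]
```

Call:
{"op": "step_arm", "data": {"deltas": [{"dp": [-0.2,0,0],"twist": 0},{"dp": [0.2,0,0],"twist": 0},{"dp": [0,0,0],"twist": 0},{"dp": [0,0,0],"twist": 0}]}}

```text
time_s: 43.4
ee_pos: [0.5792, -0.0193, 0.0704]
eef_rot: [3.142, -0.0, 1.504]
force: [0.0, 0.2, -2.7]
grip_width: 0.0309
grip_force: 50.0
```

```bash
python3 pour.py
```

```text
t 43.4 U [ 0.006  -0.0707] W [ 0.5792 -0.0193  0.0704] yaw 1.5044 F [ 0.   0.2 -2.7] gw 0.0309
tilt deg 23.8 n 16 reach x 0.104 lip world z top edge 0.0898
inside x(tool) [np.float64(0.014), np.float64(0.031), np.float64(0.061), np.float64(0.062), np.float64(0.072), np.float64(0.073), np.float64(0.083), np.float64(0.084)]
tray coords [(0.75, [-76.0, 41.0], np.float64(0.054)), (0.71, [-45.0, 47.0], np.float64(0.052))]
```

Call:
{"op": "step_arm", "data": {"deltas": [{"dp": [-0.2,0,0],"twist": 0},{"dp": [0.2,0,0],"twist": 0},{"dp": [0,0,0],"twist": 0},{"dp": [0,0,0],"twist": 0}]}}

```text
time_s: 43.9
ee_pos: [0.5793, -0.0193, 0.0703]
eef_rot: [-3.142, 0.0, 1.504]
force: [-1.0, 0.8, -2.5]
grip_width: 0.0304
grip_force: 50.0
```

```bash
python3 pour.py
```

```text
t 43.9 U [ 0.006  -0.0707] W [ 0.5793 -0.0193  0.0703] yaw 1.5043 F [-1.   0.8 -2.5] gw 0.0304
tilt deg 23.8 n 16 reach x 0.104 lip world z top edge 0.0897
inside x(tool) [np.float64(0.048), np.float64(0.055), np.float64(0.065), np.float64(0.076), np.float64(0.077), np.float64(0.088), np.float64(0.088)]
tray coords [(0.76, [-45.0, 47.0], np.float64(0.052)), (0.62, [-76.0, 41.0], np.float64(0.053))]
```

Call:
{"op": "step_arm", "data": {"deltas": [{"dp": [-0.2,0,0],"twist": 0},{"dp": [0.2,0,0],"twist": 0},{"dp": [0,0,0],"twist": 0},{"dp": [0,0,0],"twist": 0}]}}

```text
time_s: 44.4
ee_pos: [0.5793, -0.0193, 0.0703]
eef_rot: [-3.142, 0.0, 1.504]
force: [-0.3, 0.5, -2.5]
grip_width: 0.0306
grip_force: 50.0
```

```bash
python3 pour.py
```

```text
t 44.4 U [ 0.006  -0.0707] W [ 0.5793 -0.0193  0.0703] yaw 1.5044 F [-0.3  0.5 -2.5] gw 0.0306
tilt deg 23.8 n 16 reach x 0.104 lip world z top edge 0.0897
inside x(tool) [np.float64(0.011), np.float64(0.059), np.float64(0.061), np.float64(0.07), np.float64(0.071), np.float64(0.081), np.float64(0.082), np.float64(0.092), np.float64(0.092)]
tray coords [(0.77, [-76.0, 41.0], np.float64(0.053)), (0.69, [-45.0, 47.0], np.float64(0.052))]
```

Call:
{"op": "step_arm", "data": {"deltas": [{"dp": [-0.2,0,0],"twist": 0},{"dp": [0.2,0,0],"twist": 0},{"dp": [0,0,0],"twist": 0},{"dp": [0,0,0],"twist": 0},{"dp": [0,0,0],"twist": 0}]}}

```text
time_s: 45.0
ee_pos: [0.5793, -0.0195, 0.0703]
eef_rot: [3.142, 0.0, 1.504]
force: [0.0, -0.4, -2.4]
grip_width: 0.0307
grip_force: 50.0
```

```bash
python3 pour.py
```

```text
t 45.0 U [ 0.0061 -0.0708] W [ 0.5793 -0.0195  0.0703] yaw 1.5041 F [ 0.  -0.4 -2.4] gw 0.0307
tilt deg 23.8 n 16 reach x 0.104 lip world z top edge 0.0897
inside x(tool) [np.float64(0.063), np.float64(0.066), np.float64(0.074), np.float64(0.076), np.float64(0.085), np.float64(0.087)]
tray coords [(0.81, [16.0, 19.0], np.float64(0.052)), (0.76, [-1.0, 18.0], np.float64(0.053)), (0.55, [-44.0, 48.0], np.float64(0.052))]
```

Call:
{"op": "step_arm", "data": {"deltas": [{"dp": [0,0.1,0],"twist": 0},{"dp": [0,0.2,0],"twist": 0},{"dp": [0,0.3,0],"twist": 0},{"dp": [0,0.3,0],"twist": 0},{"dp": [0,0.25,0],"twist": 0},{"dp": [0,0.15,0],"twist": 0},{"dp": [0,0.1,0],"twist": 0},{"dp": [0,0,0],"twist": 0}]}}

```text
time_s: 45.9
ee_pos: [0.6354, -0.0233, 0.0701]
eef_rot: [-3.141, -0.0, 1.504]
force: [0.3, -0.3, -1.7]
grip_width: 0.0308
grip_force: 50.0
```

Call:
{"op": "step_arm", "data": {"deltas": [{"dp": [-0.15,0,0],"twist": 0},{"dp": [0.15,0,0],"twist": 0},{"dp": [0,0,0],"twist": 0},{"dp": [0,0,0],"twist": 0}]}}

```text
time_s: 46.3
ee_pos: [0.6351, -0.023, 0.0704]
eef_rot: [3.141, -0.0, 1.504]
force: [-0.2, -0.7, -1.9]
grip_width: 0.0303
grip_force: 50.0
```

```bash
python3 pour.py
```

```text
t 46.3 U [ 0.062  -0.0706] W [ 0.6351 -0.023   0.0704] yaw 1.5043 F [-0.2 -0.7 -1.9] gw 0.0303
tilt deg 23.7 n 16 reach x 0.104 lip world z top edge 0.0898
inside x(tool) [np.float64(0.065), np.float64(0.069), np.float64(0.076), np.float64(0.079), np.float64(0.087), np.float64(0.089)]
tray coords [(0.68, [-44.0, 48.0], np.float64(0.052)), (0.64, [-75.0, 41.0], np.float64(0.053)), (0.59, [1.0, 18.0], np.float64(0.053)), (0.43, [-17.0, 4.0], np.float64(0.044))]
```

Call:
{"op": "step_arm", "data": {"deltas": [{"dp": [-0.2,0,0],"twist": 0},{"dp": [0.2,0,0],"twist": 0},{"dp": [0,0,0],"twist": 0},{"dp": [0,0,0],"twist": 0}]}}

```text
time_s: 46.8
ee_pos: [0.6351, -0.023, 0.0703]
eef_rot: [-3.142, -0.0, 1.504]
force: [-0.6, 0.7, -3.2]
grip_width: 0.0306
grip_force: 50.0
```

```bash
python3 pour.py
```

```text
t 46.8 U [ 0.062  -0.0706] W [ 0.6351 -0.023   0.0703] yaw 1.5044 F [-0.6  0.7 -3.2] gw 0.0306
tilt deg 23.8 n 16 reach x 0.104 lip world z top edge 0.0897
inside x(tool) [np.float64(0.069), np.float64(0.073), np.float64(0.08), np.float64(0.083), np.float64(0.091), np.float64(0.094)]
tray coords [(0.89, [-75.0, 41.0], np.float64(0.053)), (0.88, [1.0, 18.0], np.float64(0.053)), (0.49, [-44.0, 47.0], np.float64(0.052))]
```

Call:
{"op": "step_arm", "data": {"deltas": [{"dp": [-0.13,0,0],"twist": 0},{"dp": [0.13,0,0],"twist": 0},{"dp": [0,0,0],"twist": 0},{"dp": [0,0,0],"twist": 0}]}}

```text
time_s: 47.3
ee_pos: [0.6352, -0.023, 0.0703]
eef_rot: [-3.142, -0.0, 1.504]
force: [-0.2, -0.1, -2.7]
grip_width: 0.0305
grip_force: 50.0
```

```bash
python3 pour.py
```

```text
t 47.3 U [ 0.062  -0.0706] W [ 0.6352 -0.023   0.0703] yaw 1.5042 F [-0.2 -0.1 -2.7] gw 0.0305
tilt deg 23.7 n 16 reach x 0.104 lip world z top edge 0.0898
inside x(tool) [np.float64(0.07), np.float64(0.074), np.float64(0.081), np.float64(0.084), np.float64(0.092)]
tray coords [(0.96, [64.0, 17.0], np.float64(0.054)), (0.9, [-75.0, 41.0], np.float64(0.053)), (0.73, [-44.0, 48.0], np.float64(0.052)), (0.64, [17.0, 18.0], np.float64(0.052))]
```

Call:
{"op": "step_arm", "data": {"deltas": [{"dp": [-0.05,0,0],"twist": 0},{"dp": [-0.1,0,0],"twist": 0},{"dp": [-0.15,0,0],"twist": 0},{"dp": [-0.2,0,0],"twist": 0},{"dp": [-0.25,0,0],"twist": 0},{"dp": [-0.2,0,0],"twist": 0},{"dp": [-0.15,0,0],"twist": 0},{"dp": [-0.1,0,0],"twist": 0},{"dp": [-0.05,0,0],"twist": 0},{"dp": [0,0,0],"twist": 0}]}}

```text
time_s: 48.4
ee_pos: [0.6318, -0.0732, 0.0703]
eef_rot: [-3.142, -0.0, 1.504]
force: [-0.7, -0.0, -1.8]
grip_width: 0.0309
grip_force: 50.0
```

```bash
python3 pour.py
```

```text
t 48.4 U [ 0.0621 -0.1209] W [ 0.6318 -0.0732  0.0703] yaw 1.5039 F [-0.7 -0.  -1.8] gw 0.0309
tilt deg 23.7 n 16 reach x 0.104 lip world z top edge 0.0897
inside x(tool) [np.float64(0.07), np.float64(0.073), np.float64(0.081), np.float64(0.084), np.float64(0.092)]
tray coords []
```

Call:
{"op": "step_arm", "data": {"deltas": [{"dp": [-0.17,0,0],"twist": 0},{"dp": [0.17,0,0],"twist": 0},{"dp": [0,0,0],"twist": 0},{"dp": [0,0,0],"twist": 0}]}}

```text
time_s: 48.9
ee_pos: [0.6318, -0.0728, 0.0703]
eef_rot: [-3.142, -0.0, 1.504]
force: [0.7, -0.6, -2.2]
grip_width: 0.0308
grip_force: 50.0
```

```bash
python3 pour.py
```

```text
t 48.9 U [ 0.062  -0.1205] W [ 0.6318 -0.0728  0.0703] yaw 1.5045 F [ 0.7 -0.6 -2.2] gw 0.0308
tilt deg 23.7 n 16 reach x 0.104 lip world z top edge 0.0898
inside x(tool) [np.float64(0.072), np.float64(0.075), np.float64(0.083), np.float64(0.086)]
tray coords [(0.64, [49.0, -32.0], np.float64(0.054))]
```

Call:
{"op": "step_arm", "data": {"deltas": [{"dp": [0,-0.1,0],"twist": 0},{"dp": [0,-0.2,0],"twist": 0},{"dp": [0,-0.3,0],"twist": 0},{"dp": [0,-0.3,0],"twist": 0},{"dp": [0,-0.25,0],"twist": 0},{"dp": [0,-0.15,0],"twist": 0},{"dp": [0,-0.1,0],"twist": 0},{"dp": [0,0,0],"twist": 0},{"dp": [-0.2,0,0],"twist": 0},{"dp": [0.2,0,0],"twist": 0},{"dp": [0,0,0],"twist": 0},{"dp": [0,0,0],"twist": 0}]}}

```text
time_s: 50.2
ee_pos: [0.576, -0.0692, 0.0702]
eef_rot: [-3.141, -0.0, 1.504]
force: [-1.2, 0.3, -2.5]
grip_width: 0.0307
grip_force: 50.0
```

Call:
{"op": "step_arm", "data": {"deltas": [{"dp": [-0.15,0,0],"twist": 0},{"dp": [0.15,0,0],"twist": 0},{"dp": [0,0,0],"twist": 0},{"dp": [0,0,0],"twist": 0}]}}

```text
time_s: 50.6
ee_pos: [0.576, -0.0692, 0.0703]
eef_rot: [3.142, -0.0, 1.504]
force: [-0.1, 0.4, -2.4]
grip_width: 0.0306
grip_force: 50.0
```

```bash
python3 pour.py
```

```text
t 50.6 U [ 0.0061 -0.1207] W [ 0.576  -0.0692  0.0703] yaw 1.5043 F [-0.1  0.4 -2.4] gw 0.0306
tilt deg 23.8 n 16 reach x 0.104 lip world z top edge 0.0897
inside x(tool) [np.float64(0.076), np.float64(0.08), np.float64(0.087), np.float64(0.091)]
tray coords [(0.67, [55.0, -17.0], np.float64(0.053))]
```

Call:
{"op": "step_arm", "data": {"deltas": [{"dp": [-0.2,0,0],"twist": 0},{"dp": [0.2,0,0],"twist": 0},{"dp": [0,0,0],"twist": 0},{"dp": [0,0,0],"twist": 0}]}}

```text
time_s: 51.1
ee_pos: [0.5759, -0.0692, 0.0703]
eef_rot: [-3.142, -0.0, 1.504]
force: [-0.3, -0.1, -2.0]
grip_width: 0.0307
grip_force: 50.0
```

```bash
python3 pour.py
```

```text
t 51.1 U [ 0.006  -0.1207] W [ 0.5759 -0.0692  0.0703] yaw 1.5043 F [-0.3 -0.1 -2. ] gw 0.0307
tilt deg 23.8 n 16 reach x 0.104 lip world z top edge 0.0898
inside x(tool) [np.float64(0.078), np.float64(0.083), np.float64(0.09)]
tray coords [(0.9, [55.0, -18.0], np.float64(0.053)), (0.87, [2.0, -31.0], np.float64(0.053))]
```

Call:
{"op": "step_arm", "data": {"deltas": [{"dp": [-0.2,0,0],"twist": 0},{"dp": [0.2,0,0],"twist": 0},{"dp": [0,0,0],"twist": 0},{"dp": [0,0,0],"twist": 0}]}}

```text
time_s: 51.6
ee_pos: [0.5759, -0.0692, 0.0703]
eef_rot: [-3.142, 0.0, 1.504]
force: [0.5, 0.0, -2.0]
grip_width: 0.0304
grip_force: 50.0
```

```bash
python3 pour.py
```

```text
t 51.6 U [ 0.006  -0.1207] W [ 0.5759 -0.0692  0.0703] yaw 1.5043 F [ 0.5  0.  -2. ] gw 0.0304
tilt deg 23.7 n 16 reach x 0.104 lip world z top edge 0.0899
inside x(tool) [np.float64(0.081), np.float64(0.085), np.float64(0.092)]
tray coords [(0.92, [-14.0, -18.0], np.float64(0.053)), (0.72, [56.0, -17.0], np.float64(0.053))]
```

Call:
{"op": "step_arm", "data": {"deltas": [{"dp": [-0.17,0,0],"twist": 0},{"dp": [0.17,0,0],"twist": 0},{"dp": [0,0,0],"twist": 0},{"dp": [0,0,0],"twist": 0},{"dp": [0,0,0],"twist": 0}]}}

```text
time_s: 52.2
ee_pos: [0.5759, -0.0693, 0.0703]
eef_rot: [-3.142, -0.0, 1.504]
force: [0.1, 0.5, -2.8]
grip_width: 0.0304
grip_force: 50.0
```

```bash
python3 pour.py
```

```text
t 52.2 U [ 0.006  -0.1208] W [ 0.5759 -0.0693  0.0703] yaw 1.5042 F [ 0.1  0.5 -2.8] gw 0.0304
tilt deg 23.9 n 16 reach x 0.104 lip world z top edge 0.0897
inside x(tool) [np.float64(0.083), np.float64(0.087)]
tray coords [(0.96, [-14.0, -18.0], np.float64(0.053)), (0.75, [55.0, -17.0], np.float64(0.053)), (0.63, [-16.0, -29.0], np.float64(0.054))]
```

Call:
{"op": "step_arm", "data": {"deltas": [{"dp": [0,-0.1,0],"twist": 0},{"dp": [0,-0.2,0],"twist": 0},{"dp": [0,-0.3,0],"twist": 0},{"dp": [0,-0.3,0],"twist": 0},{"dp": [0,-0.25,0],"twist": 0},{"dp": [0,-0.2,0],"twist": 0},{"dp": [0,-0.1,0],"twist": 0},{"dp": [0,0,0],"twist": 0},{"dp": [-0.2,0,0],"twist": 0},{"dp": [0.2,0,0],"twist": 0},{"dp": [0,0,0],"twist": 0},{"dp": [0,0,0],"twist": 0}]}}

```text
time_s: 53.5
ee_pos: [0.5182, -0.0654, 0.0702]
eef_rot: [-3.141, -0.0, 1.504]
force: [-0.3, -1.0, -1.4]
grip_width: 0.0305
grip_force: 50.0
```

Call:
{"op": "step_arm", "data": {"deltas": [{"dp": [-0.2,0,0],"twist": 0},{"dp": [0.2,0,0],"twist": 0},{"dp": [0,0,0],"twist": 0},{"dp": [0,0,0],"twist": 0}]}}

```text
time_s: 53.9
ee_pos: [0.5181, -0.0654, 0.0703]
eef_rot: [3.142, 0.0, 1.504]
force: [-0.5, -0.1, -1.7]
grip_width: 0.0306
grip_force: 50.0
```

```bash
python3 pour.py
```

```text
t 53.9 U [-0.0519 -0.1207] W [ 0.5181 -0.0654  0.0703] yaw 1.5044 F [-0.5 -0.1 -1.7] gw 0.0306
tilt deg 23.8 n 16 reach x 0.104 lip world z top edge 0.0898
inside x(tool) [np.float64(0.088), np.float64(0.092)]
tray coords [(0.88, [-18.0, -29.0], np.float64(0.053)), (0.78, [55.0, -17.0], np.float64(0.053)), (0.56, [-15.0, -18.0], np.float64(0.053)), (0.44, [11.0, -27.0], np.float64(0.044))]
```

Call:
{"op": "step_arm", "data": {"deltas": [{"dp": [-0.17,0,0],"twist": 0},{"dp": [0.17,0,0],"twist": 0},{"dp": [0,0,0],"twist": 0},{"dp": [0,0,0],"twist": 0},{"dp": [-0.2,0,0],"twist": 0},{"dp": [0.2,0,0],"twist": 0},{"dp": [0,0,0],"twist": 0},{"dp": [0,0,0],"twist": 0}]}}

```text
time_s: 54.8
ee_pos: [0.5181, -0.0654, 0.0703]
eef_rot: [-3.142, -0.0, 1.504]
force: [0.3, -0.4, -2.0]
grip_width: 0.0307
grip_force: 50.0
```

```bash
python3 pour.py
```

```text
t 54.8 U [-0.052  -0.1207] W [ 0.5181 -0.0654  0.0703] yaw 1.5043 F [ 0.3 -0.4 -2. ] gw 0.0307
tilt deg 23.8 n 16 reach x 0.104 lip world z top edge 0.0898
inside x(tool) [np.float64(0.093)]
tray coords [(0.86, [54.0, -17.0], np.float64(0.053)), (0.82, [-18.0, -29.0], np.float64(0.053)), (0.66, [-15.0, -18.0], np.float64(0.053)), (0.56, [-45.0, -34.0], np.float64(0.053))]
```

Call:
{"op": "step_arm", "data": {"deltas": [{"dp": [0,-0.1,0],"twist": 0},{"dp": [0,-0.15,0],"twist": 0},{"dp": [0,-0.05,0],"twist": 0},{"dp": [-0.17,0,0],"twist": 0},{"dp": [0.17,0,0],"twist": 0},{"dp": [0,0,0],"twist": 0},{"dp": [0,0,0],"twist": 0},{"dp": [0,0,0],"twist": 0}]}}

```text
time_s: 55.7
ee_pos: [0.5062, -0.0646, 0.0703]
eef_rot: [-3.142, -0.0, 1.504]
force: [0.4, -0.2, -1.0]
grip_width: 0.0306
grip_force: 50.0
```

```bash
python3 pour.py
```

```text
t 55.7 U [-0.0639 -0.1208] W [ 0.5062 -0.0646  0.0703] yaw 1.5042 F [ 0.4 -0.2 -1. ] gw 0.0306
tilt deg 23.8 n 16 reach x 0.104 lip world z top edge 0.0898
inside x(tool) []
tray coords [(0.96, [54.0, -17.0], np.float64(0.053)), (0.93, [-15.0, -18.0], np.float64(0.053)), (0.92, [-18.0, -29.0], np.float64(0.053)), (0.9, [-44.0, -35.0], np.float64(0.053)), (0.71, [13.0, -28.0], np.float64(0.044)), (0.58, [-77.0, -31.0], np.float64(0.053))]
```

Call:
{"op": "step_arm", "data": {"deltas": [{"dp": [-0.3,0.2,-0.8],"twist": 0},{"dp": [-0.3,0.4,-1],"twist": 0},{"dp": [-0.4,0.5,-1],"twist": 0},{"dp": [0,0.5,-0.8],"twist": 0},{"dp": [0,0,0],"twist": 0},{"dp": [0,0,0],"twist": 0}]}}

```text
time_s: 56.4
ee_pos: [0.5671, -0.1088, 0.2137]
eef_rot: [-3.141, -0.0, 1.504]
force: [-0.1, 0.9, -2.3]
grip_width: 0.0306
grip_force: 50.0
```

Run:
```python
from h import *
st()
im,d,P,C,c=snap('wrist'); U=(toU(P)-[.006,.017])*1000; z=P[...,2]
cv2.imwrite('pics/tr1.png',im[...,::-1])
for k in ctrl.cut_out('wrist','stone0'):
    if k['conf']>.25: print(round(k['conf'],2),np.nanmean(U[k['pixels']],0).round(0),np.nanpercentile(z[k['pixels']],90).round(3))
```

```text
t 56.4 U [-1.000e-04 -1.608e-01] W [ 0.5671 -0.1088  0.2137] yaw 1.504 F [-0.1  0.9 -2.3] gw 0.0306
0.7 [-76. -36.] 0.055
0.6 [-15. -18.] 0.055
0.57 [-17. -29.] 0.055
0.54 [-44. -34.] 0.054
0.52 [ 56. -17.] 0.055
```

View pics/tr1.png

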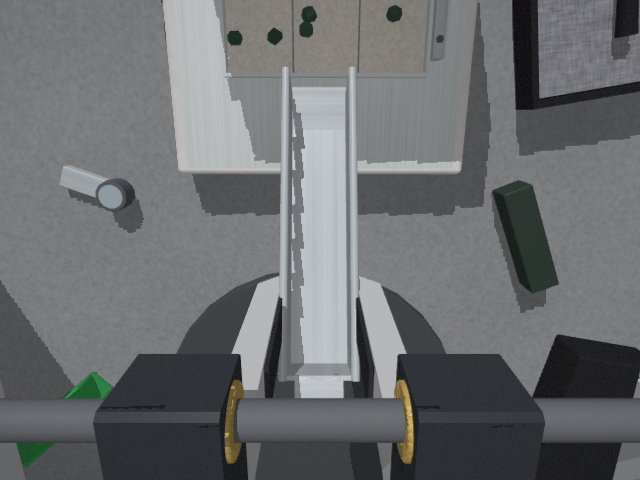

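Shaker is empty and the stones lie side by side, two of them touching at (309,13)/(306,30) but at the same height. Returning the shaker to the slate.

Call:
{"op": "step_arm", "data": {"deltas": [{"dp": [-0.6,0.05,0],"twist": 0},{"dp": [-0.7,0.05,0],"twist": 0},{"dp": [-0.8,0.05,0],"twist": 0},{"dp": [-0.8,0.05,0],"twist": 0},{"dp": [-0.8,0.05,0],"twist": 0},{"dp": [-0.8,0.08,0],"twist": 0},{"dp": [-0.8,0.08,0.3],"twist": 0},{"dp": [-0.5,0.08,0.7],"twist": 0},{"dp": [-0.3,0,0.9],"twist": 0},{"dp": [0,0,1],"twist": 0},{"dp": [0,0,0.9],"twist": 0},{"dp": [0,0,0.6],"twist": 0}]}}

```text
time_s: 57.7
ee_pos: [0.5686, -0.3523, 0.034]
eef_rot: [-3.137, -0.003, 1.504]
force: [0.1, -0.7, -1.8]
grip_width: 0.0305
grip_force: 50.0
```

Run:
```python
from h import *
from tilt import tilt
st(); M=T(); im,d,P,C,c=snap('wrist'); tilt(im,P,M)
m=(P[...,2]>.012)&(P[...,2]<.027); 
im,d,P,C,c=snap('top'); 
for l in ['slate','shaker','rough','tray']:
    for r in ctrl.cut_out('top',l)[:2]:
        if r['conf']>.4: p=P[r['pixels']]; print(l,round(r['conf'],2),np.nanmean(p,0).round(3),np.nanpercentile(p,[2,98],axis=0).round(3).tolist())
U=(toU(P)-[.006,.017])*1000
for k in ctrl.cut_out('top','stone0'):
    if k['conf']>.25: print(round(k['conf'],2),np.nanmean(U[k['pixels']],0).round(0),np.nanpercentile(P[k['pixels']][:,2],90).round(3))
cv2.imwrite('pics/tp2.png',cv2.resize(im[140:300,210:350],None,fx=4,fy=3.6,interpolation=cv2.INTER_CUBIC)[...,::-1])
```

```text
t 57.7 U [ 0.0177 -0.4037] W [ 0.5686 -0.3523  0.034 ] yaw 1.504 F [ 0.1 -0.7 -1.8] gw 0.0305
tilt deg 23.8 n 16 reach x 0.104 lip world z top edge 0.0534
slate 0.79 [ 0.574 -0.299  0.025] [[0.419, -0.513, 0.01], [0.7, -0.197, 0.035]]
slate 0.45 [ 0.504 -0.492  0.054] [[0.483, -0.511, 0.041], [0.53, -0.475, 0.062]]
shaker 0.68 [ 0.198 -0.392  0.013] [[0.168, -0.418, -0.002], [0.234, -0.366, 0.034]]
shaker 0.59 [ 0.575 -0.29   0.044] [[0.556, -0.323, 0.023], [0.589, -0.258, 0.075]]
rough 0.56 [ 0.502 -0.49   0.056] [[0.48, -0.511, 0.02], [0.532, -0.473, 0.063]]
tray 0.65 [0.587 0.067 0.045] [[0.504, 0.003, 0.039], [0.669, 0.131, 0.056]]
```

Call:
{"op": "step_arm", "data": {"deltas": [{"dp": [0,0,0],"twist": 0},{"dp": [0,0,0.06],"twist": 0},{"dp": [-0.02,0,0.08],"twist": 0},{"dp": [-0.04,0,0.1],"twist": 0},{"dp": [-0.04,0,0.1],"twist": 0},{"dp": [-0.04,0,0.1],"twist": 0},{"dp": [-0.04,0,0.1],"twist": 0},{"dp": [-0.04,0,0.1],"twist": 0},{"dp": [-0.03,0,0.1],"twist": 0},{"dp": [-0.03,0,0.1],"twist": 0},{"dp": [-0.02,0,0.1],"twist": 0},{"dp": [0,0,0],"twist": 0}], "squeeze": 4}}

```text
time_s: 59.25
ee_pos: [0.5695, -0.3654, -0.0001]
eef_rot: [-3.141, -0.001, 1.504]
force: [-0.2, 0.7, -1.7]
grip_width: 0.031
grip_force: 4.0
```

Run:
```python
from tilt import *
st(); M=T(); im,d,P,C,c=snap('wrist'); tilt(im,P,M)
```

```text
t 59.25 U [ 0.0194 -0.4167] W [ 5.695e-01 -3.654e-01 -1.000e-04] yaw 1.5039 F [-0.2  0.7 -1.7] gw 0.031
tilt deg 5.6 n 16 reach x 0.104 lip world z top edge 0.0527
```

Call:
{"op": "step_arm", "data": {"deltas": [{"dp": [0,0,0.07],"twist": 0},{"dp": [0,0,0.07],"twist": 0},{"dp": [0,0,0.07],"twist": 0},{"dp": [0,0,0.07],"twist": 0},{"dp": [0,0,0],"twist": 0}]}}

```text
time_s: 59.8
ee_pos: [0.5697, -0.3655, -0.0108]
eef_rot: [-3.141, -0.0, 1.504]
force: [0.4, 0.0, -2.1]
grip_width: 0.0309
grip_force: 4.0
```

Run:
```python
from tilt import *
st(); M=T(); im,d,P,C,c=snap('wrist'); tilt(im,P,M)
```

```text
t 59.8 U [ 0.0196 -0.4168] W [ 0.5697 -0.3655 -0.0108] yaw 1.504 F [ 0.4  0.  -2.1] gw 0.0309
tilt deg -0.0 n 16 reach x 0.104 lip world z top edge 0.0527
```

Call:
{"op": "step_arm", "data": {"deltas": [{"dp": [0,0,0.05],"twist": 0},{"dp": [0,0,0],"twist": 0}]}}

```text
time_s: 60.05
ee_pos: [0.5698, -0.3658, -0.0123]
eef_rot: [3.141, 0.0, 1.504]
force: [-2.3, 0.4, 2.5]
grip_width: 0.0308
grip_force: 4.0
```

Call:
{"op": "step_arm", "data": {"deltas": [{"dp": [0,0,0],"twist": 0},{"dp": [0,0,0],"twist": 0},{"dp": [0,0,0],"twist": 0},{"dp": [0,0,-0.3],"twist": 0},{"dp": [0,0,-0.8],"twist": 0},{"dp": [0,0,-1],"twist": 0},{"dp": [0,0,-1],"twist": 0},{"dp": [0,0,-1],"twist": 0},{"dp": [0,0,-1],"twist": 0},{"dp": [0,0,-1],"twist": 0},{"dp": [0,0,0],"twist": 0}], "gripper": 0.2}}

```text
time_s: 61.15
ee_pos: [0.571, -0.3665, 0.2392]
eef_rot: [3.133, 0.005, 1.504]
force: [0.7, -0.1, 0.6]
grip_width: 0.0564
grip_force: 0.0
```

Run:
```python
from h import *
st()
im,d,P,C,c=snap('wrist'); z=P[...,2]
for r in ctrl.cut_out('wrist','shaker')[:1]:
    m=r['pixels']; print('shaker',round(r['conf'],2),cv2.minAreaRect(P[m&(z>.03)][:,:2].astype(np.float32)*1000),np.nanpercentile(z[m],[5,50,95]).round(3))
    w=P[m&(z>.045)&(z<.065)]; A=np.c_[w[:,:2],np.ones(len(w))]; print('top plane slope deg',np.rad2deg(np.linalg.lstsq(A,w[:,2],rcond=None)[0][:2]).round(2))
```

```text
t 61.15 U [ 0.021  -0.4176] W [ 0.571  -0.3665  0.2392] yaw 1.504 F [ 0.7 -0.1  0.6] gw 0.0564
shaker 0.81 ((256.60089111328125, -344.6846923828125), (85.51195526123047, 33.943031311035156), 36.7137451171875) [0.002 0.005 0.032]
top plane slope deg [0. 0.]
```

Call:
{"op": "step_arm", "data": {"deltas": [{"dp": [0,0,0],"twist": 1},{"dp": [0,0,0],"twist": 1},{"dp": [0,0,0],"twist": 1},{"dp": [0,0,0],"twist": 1},{"dp": [0,0,0],"twist": 1},{"dp": [0,0,0],"twist": 1},{"dp": [0,0,0],"twist": 1},{"dp": [0,0,0],"twist": 1},{"dp": [0,0,0],"twist": 1},{"dp": [0,0,0],"twist": 1},{"dp": [0,0,0],"twist": 1},{"dp": [0,0,0],"twist": 1}], "gripper": -0.45}}

```text
time_s: 62.45
ee_pos: [0.5693, -0.3653, 0.2299]
eef_rot: [-3.139, 0.001, 0.663]
force: [0.5, -1.2, -0.1]
grip_width: 0.0257
grip_force: 0.0
```

Call:
{"op": "step_arm", "data": {"deltas": [{"dp": [0,0,0],"twist": 1},{"dp": [0,0,0],"twist": 1},{"dp": [0,0,0],"twist": 1},{"dp": [0,0,0],"twist": 1},{"dp": [0,0,0],"twist": 1},{"dp": [0,0,0],"twist": 1},{"dp": [0,0,0],"twist": 1},{"dp": [0,0,0],"twist": 1},{"dp": [0,0,0],"twist": 1},{"dp": [0,0,0],"twist": 1},{"dp": [0,0,0],"twist": 0.5},{"dp": [-0.18,-0.6,-0.3],"twist": 0}]}}

```text
time_s: 63.65
ee_pos: [0.563, -0.342, 0.2395]
eef_rot: [-3.139, 0.006, -0.07]
force: [-0.3, 0.7, -0.1]
grip_width: 0.0256
grip_force: 0.0
```

Call:
{"op": "step_arm", "data": {"deltas": [{"dp": [-0.2,-0.8,-0.3],"twist": 0},{"dp": [-0.2,-0.8,-0.3],"twist": 0},{"dp": [-0.2,-0.8,-0.3],"twist": 0},{"dp": [-0.2,-0.8,-0.3],"twist": 0},{"dp": [-0.2,-0.8,-0.3],"twist": 0},{"dp": [-0.2,-0.8,-0.3],"twist": 0},{"dp": [-0.2,-0.8,-0.3],"twist": 0},{"dp": [-0.2,-0.8,-0.3],"twist": 0},{"dp": [-0.2,-0.8,-0.3],"twist": 0},{"dp": [-0.2,-0.8,-0.3],"twist": 0},{"dp": [-0.2,-0.8,-0.3],"twist": 0},{"dp": [0,-0.8,0],"twist": 0}]}}

```text
time_s: 64.85
ee_pos: [0.5013, 0.0491, 0.3763]
eef_rot: [-3.141, -0.001, -0.067]
force: [1.0, 0.7, 0.8]
grip_width: 0.026
grip_force: 0.0
```

Call:
{"op": "step_arm", "data": {"deltas": [{"dp": [0,0,0],"twist": 0},{"dp": [0,0,0],"twist": 0}]}}

```text
time_s: 65.05
ee_pos: [0.5018, 0.048, 0.3744]
eef_rot: [3.141, 0.002, -0.066]
force: [-0.8, -0.8, -0.2]
grip_width: 0.0258
grip_force: 0.0
```

```bash
cat > final.py <<'E'
from h import *
st()
im,d,P,C,c=snap('wrist'); U=toU(P); z=P[...,2]; t=(U-[.006,.017])*1000
for k in ctrl.cut_out('wrist','stone0'):
    if k['conf']>.2: print(round(k['conf'],2),np.nanmean(t[k['pixels']],0).round(0),np.nanpercentile(z[k['pixels']],90).round(3))
rim=(z>.0505)&(z<.0565)&(U[...,0]>-.11)&(U[...,0]<.092)&(U[...,1]>-.08)&(U[...,1]<.081); a=U[rim]*1000
print('ymin',[(x,round(float(np.percentile(b[:,1],5)),1)) for x in range(-70,90,20) if len(b:=a[(abs(a[:,0]-x)<6)&(a[:,1]<-40)])>2])
print('xmin',[(y,round(float(np.percentile(b[:,0],5)),1)) for y in range(-40,80,20) if len(b:=a[(abs(a[:,1]-y)<6)&(a[:,0]<-70)])>2])
for r in ctrl.cut_out('wrist','shaker')[:3]:
    if r['conf']>.4: m=r['pixels']; w=P[m]; print('shaker',round(r['conf'],2),cv2.minAreaRect(w[w[:,2]>.03][:,:2].astype(np.float32)*1000),np.nanpercentile(w[:,2],[5,50,95]).round(3))
for x in (im,): cv2.imwrite('pics/fin.png',im[...,::-1])
h=(im.max(-1)<70)&(z>.24)&(abs(P[...,0]-.59)<.06)&(P[...,1]>.18)&(P[...,1]<.3); p=P[h]; print('handle',len(p),np.round([p.mean(0),p.min(0),p.max(0)],3).tolist() if len(p) else '')
E
python3 final.py
```

```text
t 65.05 U [-0.0758 -0.0087] W [0.5018 0.048  0.3744] yaw -0.0656 F [-0.8 -0.8 -0.2] gw 0.0258
0.57 [17. 18.] 0.054
0.56 [-77.  42.] 0.056
0.5 [-15. -17.] 0.055
0.5 [-17. -29.] 0.055
0.5 [ 56. -17.] 0.055
0.41 [-43. -34.] 0.054
0.4 [-0. 18.] 0.055
0.26 [-2. 65.] 0.233
ymin [(-70, -47.8), (-50, -48.7), (-30, -48.3), (-10, -48.8), (10, -48.6), (30, -48.1), (50, -48.8), (70, -48.4)]
xmin [(-40, -82.5), (-20, -81.7), (0, -81.3), (20, -81.3), (40, -81.3), (60, -81.3)]
shaker 0.78 ((573.3269653320312, -309.5993347167969), (100.05960845947266, 32.14793014526367), 86.2307357788086) [0.021 0.023 0.052]
shaker 0.64 ((594.9567260742188, 241.4962615966797), (0.0, 0.0), 0.0) [0.006 0.018 0.021]
shaker 0.63 ((231.8507080078125, -362.4156188964844), (148.0542449951172, 33.72295379638672), 36.91762924194336) [0.002 0.006 0.032]
handle 2529 [[0.593, 0.234, 0.265], [0.546, 0.226, 0.24], [0.637, 0.244, 0.272]]
```

View pics/fin.png

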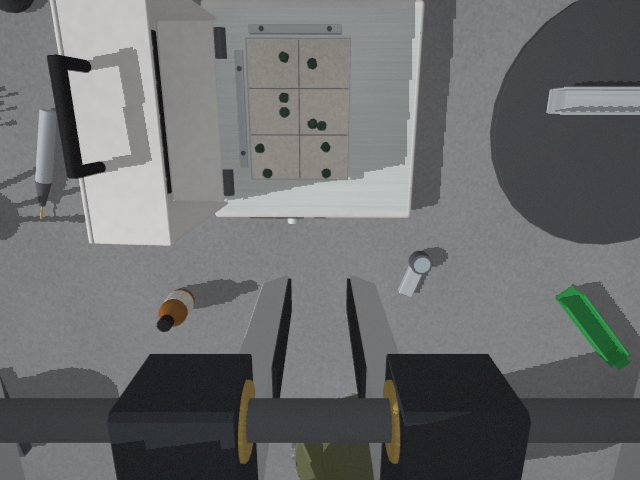

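All ten stones lie on the liner with at least one in every square, the tray is flush, and the shaker stands flat on the slate. Now I'll take the handle and lower the hood.

Call:
{"op": "step_arm", "data": {"deltas": [{"dp": [0.32,-0.8,0],"twist": 0},{"dp": [0.32,-0.81,0],"twist": 0},{"dp": [0.32,-0.81,0],"twist": 0},{"dp": [0.32,-0.81,0],"twist": 0},{"dp": [0.32,-0.81,0],"twist": 0},{"dp": [0.31,-0.81,0],"twist": 0},{"dp": [0,0,0.8],"twist": 0},{"dp": [0,0,0.8],"twist": 0},{"dp": [0,0,0.5],"twist": 0},{"dp": [0,0,0],"twist": 0},{"dp": [0,0,0],"twist": 0}]}}

```text
time_s: 66.3
ee_pos: [0.5915, 0.2356, 0.2923]
eef_rot: [-3.141, -0.0, -0.068]
force: [0.2, -0.6, 1.0]
grip_width: 0.026
grip_force: 0.0
```

Run:
```python
from h import *
st()
im,d,P,C,c=snap('wrist'); z=P[...,2]; M=T(); q=(P-M[:3,3])@M[:3,:3]
h=(im.max(-1)<70)&(z>.25)&(z<.285)&(abs(P[...,0]-.61)<.03)&(abs(q[...,1])<.03); p=P[h]; print(len(p),p.mean(0).round(4),np.median(q[h],0).round(4),np.percentile(q[h][:,1],[2,98]).round(4),np.percentile(z[h],95))
```

```text
t 66.3 U [0.0012 0.1845] W [0.5915 0.2356 0.2923] yaw -0.0678 F [ 0.2 -0.6  1. ] gw 0.026
1719 [0.6103 0.235  0.2678] [ 0.0191 -0.0004  0.0247] [-0.0059  0.005 ] 0.2699176714004021
```

Call:
{"op": "step_arm", "data": {"deltas": [{"dp": [0,0,0.6],"twist": 0},{"dp": [0,0,0.6],"twist": 0},{"dp": [0,0,0.5],"twist": 0},{"dp": [0,0,0.33],"twist": 0},{"dp": [0,0,0],"twist": 0}]}}

```text
time_s: 66.85
ee_pos: [0.5911, 0.2361, 0.2097]
eef_rot: [3.141, 0.001, -0.067]
force: [0.1, -0.7, 1.1]
grip_width: 0.0258
grip_force: 0.0
```

Call:
{"op": "step_arm", "data": {"deltas": [{"dp": [0,0,0],"twist": 0},{"dp": [0,0,0],"twist": 0},{"dp": [0,0,0],"twist": 0},{"dp": [0,0,0],"twist": 0}], "gripper": -1, "squeeze": 20}}

```text
time_s: 67.25
ee_pos: [0.5917, 0.2362, 0.2118]
eef_rot: [-3.141, -0.002, -0.067]
force: [-0.7, -1.8, 5.5]
grip_width: 0.0113
grip_force: 20.0
```

```bash
python3 -c "
from h import *
st()
r=.2309; f0=np.deg2rad(71.42); y0,z0=r*np.cos(f0),r*np.sin(f0)
for f in np.arange(71.42,166.1,6.3):
    a=np.deg2rad(min(f,165.96)); b=np.deg2rad(min(f+6.3,165.96)); print(round(f,1),'rel',round(r*np.cos(a)-y0,4),round(r*np.sin(a)-z0,4),'dp/row (5 rows) y',round(-(r*np.cos(b)-r*np.cos(a))/.2,3),'z',round(-(r*np.sin(b)-r*np.sin(a))/.2,3))
"
```

```text
t 67.25 U [0.0013 0.1851] W [0.5917 0.2362 0.2118] yaw -0.067 F [-0.7 -1.8  5.5] gw 0.0113
71.4 rel 0.0 0.0 dp/row (5 rows) y 0.122 z -0.034
77.7 rel -0.0245 0.0068 dp/row (5 rows) y 0.125 z -0.02
84.0 rel -0.0495 0.0108 dp/row (5 rows) y 0.127 z -0.006
90.3 rel -0.0749 0.012 dp/row (5 rows) y 0.127 z 0.008
96.6 rel -0.1002 0.0105 dp/row (5 rows) y 0.125 z 0.022
102.9 rel -0.1252 0.0062 dp/row (5 rows) y 0.122 z 0.035
109.2 rel -0.1496 -0.0008 dp/row (5 rows) y 0.117 z 0.048
115.5 rel -0.173 -0.0105 dp/row (5 rows) y 0.111 z 0.061
121.8 rel -0.1953 -0.0227 dp/row (5 rows) y 0.104 z 0.073
128.1 rel -0.2161 -0.0372 dp/row (5 rows) y 0.095 z 0.084
134.4 rel -0.2352 -0.054 dp/row (5 rows) y 0.086 z 0.094
140.7 rel -0.2523 -0.0727 dp/row (5 rows) y 0.075 z 0.102
147.0 rel -0.2673 -0.0932 dp/row (5 rows) y 0.063 z 0.11
153.3 rel -0.2799 -0.1152 dp/row (5 rows) y 0.051 z 0.116
159.6 rel -0.29 -0.1385 dp/row (5 rows) y 0.038 z 0.121
165.9 rel -0.2975 -0.1627 dp/row (5 rows) y 0.0 z 0.001
```

Call:
{"op": "step_arm", "data": {"deltas": [{"dp": [0,0.06,-0.015],"twist": 0},{"dp": [0,0.122,-0.034],"twist": 0},{"dp": [0,0.122,-0.034],"twist": 0},{"dp": [0,0.122,-0.034],"twist": 0},{"dp": [0,0.122,-0.034],"twist": 0},{"dp": [0,0.125,-0.025],"twist": 0},{"dp": [0,0.125,-0.02],"twist": 0},{"dp": [0,0.125,-0.02],"twist": 0},{"dp": [0,0.125,-0.015],"twist": 0},{"dp": [0,0.125,-0.015],"twist": 0},{"dp": [0,0.127,-0.006],"twist": 0},{"dp": [0,0.127,-0.006],"twist": 0}]}}

```text
time_s: 68.45
ee_pos: [0.5879, 0.1807, 0.2228]
eef_rot: [-3.138, -0.004, -0.066]
force: [-1.1, 6.8, 11.0]
grip_width: 0.0112
grip_force: 20.0
```

Call:
{"op": "step_arm", "data": {"deltas": [{"dp": [0,0.127,-0.006],"twist": 0},{"dp": [0,0.127,-0.006],"twist": 0},{"dp": [0,0.127,0.0],"twist": 0},{"dp": [0,0.127,0.006],"twist": 0},{"dp": [0,0.127,0.008],"twist": 0},{"dp": [0,0.127,0.008],"twist": 0},{"dp": [0,0.127,0.01],"twist": 0},{"dp": [0,0.127,0.014],"twist": 0},{"dp": [0,0.125,0.02],"twist": 0},{"dp": [0,0.125,0.022],"twist": 0},{"dp": [0,0.125,0.022],"twist": 0},{"dp": [0,0.125,0.022],"twist": 0}]}}

```text
time_s: 69.65
ee_pos: [0.5838, 0.1195, 0.2177]
eef_rot: [-3.14, -0.003, -0.066]
force: [-2.3, 3.8, 9.3]
grip_width: 0.0114
grip_force: 20.0
```

```bash
cat > arc.py <<'E'
from h import *
st(); p=ctrl.get_obs()['ee_pos']; U=toU(p); r=.2309; f0=np.deg2rad(71.42)
y=U[1]-.1851+r*np.cos(f0); z=p[2]-.2098+r*np.sin(f0); f=np.rad2deg(np.arctan2(z,y)); print('angle',f.round(2),'r',np.hypot(y,z).round(4),'remaining deg',(165.96-f).round(2))
E
python3 arc.py
```

```text
t 69.65 U [0.0012 0.0682] W [0.5838 0.1195 0.2177] yaw -0.0663 F [-2.3  3.8  9.3] gw 0.0114
angle 100.83 r 0.2309 remaining deg 65.13
```

Tracking the arc well; continuing.

Call:
{"op": "step_arm", "data": {"deltas": [{"dp": [0,0.124,0.028],"twist": 0},{"dp": [0,0.122,0.032],"twist": 0},{"dp": [0,0.122,0.035],"twist": 0},{"dp": [0,0.122,0.035],"twist": 0},{"dp": [0,0.122,0.036],"twist": 0},{"dp": [0,0.12,0.04],"twist": 0},{"dp": [0,0.118,0.046],"twist": 0},{"dp": [0,0.117,0.048],"twist": 0},{"dp": [0,0.116,0.05],"twist": 0},{"dp": [0,0.115,0.053],"twist": 0},{"dp": [0,0.112,0.057],"twist": 0},{"dp": [0,0.111,0.06],"twist": 0}]}}

```text
time_s: 70.85
ee_pos: [0.5799, 0.062, 0.197]
eef_rot: [-3.141, -0.003, -0.067]
force: [-3.7, -0.3, 10.6]
grip_width: 0.0115
grip_force: 20.0
```

Call:
{"op": "step_arm", "data": {"deltas": [{"dp": [0,0.11,0.063],"twist": 0},{"dp": [0,0.108,0.066],"twist": 0},{"dp": [0,0.106,0.069],"twist": 0},{"dp": [0,0.104,0.072],"twist": 0},{"dp": [0,0.103,0.074],"twist": 0},{"dp": [0,0.101,0.076],"twist": 0},{"dp": [0,0.099,0.079],"twist": 0},{"dp": [0,0.097,0.082],"twist": 0},{"dp": [0,0.095,0.084],"twist": 0},{"dp": [0,0.093,0.086],"twist": 0},{"dp": [0,0.09,0.089],"twist": 0},{"dp": [0,0,0],"twist": 0}]}}

```text
time_s: 72.05
ee_pos: [0.5769, 0.0145, 0.1644]
eef_rot: [3.137, -0.003, -0.069]
force: [-12.0, -20.7, 19.7]
grip_width: 0.0115
grip_force: 20.0
```

```bash
python3 arc.py; python3 -c "
import numpy as np
r=.2309
for f in range(126,168,1):
    a=np.deg2rad(f);print(f,round(r*np.cos(a),4),round(r*np.sin(a),4)) if f%4==0 else 0"
```

```text
t 72.05 U [ 0.0014 -0.0371] W [0.5769 0.0145 0.1644] yaw -0.0687 F [-12.  -20.7  19.7] gw 0.0115
angle 130.6 r 0.2284 remaining deg 35.36
128 -0.1422 0.182
132 -0.1545 0.1716
136 -0.1661 0.1604
140 -0.1769 0.1484
144 -0.1868 0.1357
148 -0.1958 0.1224
152 -0.2039 0.1084
156 -0.2109 0.0939
160 -0.217 0.079
164 -0.222 0.0636
```

Call:
{"op": "step_arm", "data": {"deltas": [{"dp": [0,0.045,-0.03],"twist": 0},{"dp": [0,0.03,-0.02],"twist": 0},{"dp": [0,0,0],"twist": 0}]}}

```text
time_s: 72.35
ee_pos: [0.5767, 0.0145, 0.1644]
eef_rot: [3.141, -0.001, -0.067]
force: [-3.7, -3.7, 8.0]
grip_width: 0.0113
grip_force: 20.0
```

```bash
python3 arc.py
```

```text
t 72.35 U [ 0.0012 -0.0371] W [0.5767 0.0145 0.1644] yaw -0.0671 F [-3.7 -3.7  8. ] gw 0.0113
angle 130.58 r 0.2285 remaining deg 35.38
```

Run:
```python
from h import *
from scipy.optimize import least_squares
pts=np.array([[.5917,.2362,.2105],[.5879,.1807,.2228],[.5838,.1195,.2177],[.5799,.062,.197],[.5767,.0145,.1644],[.5847,.1291,.2217],[.5806,.0737,.2059]])
y=toU(pts)[:,1]; z=pts[:,2]
s=least_squares(lambda c:np.hypot(y-c[0],z-c[1])-.2309,[.112,-.01]); c=s.x; print(c,s.fun.round(4))
a=np.rad2deg(np.arctan2(z-c[1],y-c[0])); print(a.round(1))
f=a[4]; seq=np.linspace(f,165.96,15); print('final TCP z',c[1]+.2309*np.sin(np.deg2rad(165.96)))
Y,Z=c[0]+.2309*np.cos(np.deg2rad(seq)),c[1]+.2309*np.sin(np.deg2rad(seq)); print(np.round(np.c_[seq[1:],-np.diff(Y)/.04,-np.diff(Z)/.04],3))
```

```text
[ 0.114587   -0.00792168] [-0.0014  0.0003 -0.0005 -0.0011 -0.0013  0.0017  0.002 ]
[ 72.1  86.3 101.6 116.9 131.4  99.1 113.4]
final TCP z 0.048094478863063506
[[1.33828e+02 1.83000e-01 1.69000e-01]
 [1.36300e+02 1.76000e-01 1.76000e-01]
 [1.38772e+02 1.68000e-01 1.84000e-01]
 [1.41243e+02 1.60000e-01 1.91000e-01]
 [1.43715e+02 1.52000e-01 1.97000e-01]
 [1.46187e+02 1.43000e-01 2.04000e-01]
 [1.48658e+02 1.34000e-01 2.10000e-01]
 [1.51130e+02 1.25000e-01 2.15000e-01]
 [1.53602e+02 1.15000e-01 2.21000e-01]
 [1.56073e+02 1.06000e-01 2.25000e-01]
 [1.58545e+02 9.60000e-02 2.30000e-01]
 [1.61017e+02 8.60000e-02 2.34000e-01]
 [1.63488e+02 7.60000e-02 2.37000e-01]
 [1.65960e+02 6.60000e-02 2.40000e-01]]
```

Call:
{"op": "step_arm", "data": {"deltas": [{"dp": [0,0.09,0.085],"twist": 0},{"dp": [0,0.09,0.085],"twist": 0},{"dp": [0,0.088,0.088],"twist": 0},{"dp": [0,0.088,0.088],"twist": 0},{"dp": [0,0.084,0.092],"twist": 0},{"dp": [0,0.084,0.092],"twist": 0},{"dp": [0,0.08,0.095],"twist": 0},{"dp": [0,0.08,0.095],"twist": 0},{"dp": [0,0.076,0.098],"twist": 0},{"dp": [0,0.076,0.098],"twist": 0}]}}

```text
time_s: 73.35
ee_pos: [0.5743, -0.0196, 0.1277]
eef_rot: [3.14, -0.001, -0.067]
force: [-5.8, -7.3, 9.8]
grip_width: 0.0112
grip_force: 20.0
```

Call:
{"op": "step_arm", "data": {"deltas": [{"dp": [0,0.072,0.102],"twist": 0},{"dp": [0,0.072,0.102],"twist": 0},{"dp": [0,0.067,0.105],"twist": 0},{"dp": [0,0.067,0.105],"twist": 0},{"dp": [0,0.062,0.107],"twist": 0},{"dp": [0,0.062,0.107],"twist": 0},{"dp": [0,0,0],"twist": 0}]}}

```text
time_s: 74.05
ee_pos: [0.573, -0.0365, 0.1019]
eef_rot: [3.139, -0.0, -0.068]
force: [-2.4, -13.6, 2.8]
grip_width: 0.0115
grip_force: 20.0
```

```bash
python3 arc.py
```

```text
t 74.05 U [ 0.0009 -0.0882] W [ 0.573  -0.0365  0.1019] yaw -0.0676 F [ -2.4 -13.6   2.8] gw 0.0115
angle 150.95 r 0.2285 remaining deg 15.01
```

Call:
{"op": "step_arm", "data": {"deltas": [{"dp": [0,0.07,0.11],"twist": 0},{"dp": [0,0.07,0.11],"twist": 0},{"dp": [0,0.06,0.112],"twist": 0},{"dp": [0,0.055,0.112],"twist": 0},{"dp": [0,0.05,0.115],"twist": 0},{"dp": [0,0.048,0.115],"twist": 0},{"dp": [0,0.043,0.117],"twist": 0},{"dp": [0,0.043,0.117],"twist": 0},{"dp": [0,0,0],"twist": 0}]}}

```text
time_s: 74.95
ee_pos: [0.5718, -0.0533, 0.065]
eef_rot: [3.14, 0.0, -0.067]
force: [0.3, -11.4, -4.1]
grip_width: 0.0111
grip_force: 20.0
```

```bash
python3 arc.py
```

```text
t 74.95 U [ 0.0009 -0.1051] W [ 0.5718 -0.0533  0.065 ] yaw -0.0672 F [  0.3 -11.4  -4.1] gw 0.0111
angle 161.13 r 0.2289 remaining deg 4.83
```

Call:
{"op": "step_arm", "data": {"deltas": [{"dp": [0,0.03,0.08],"twist": 0},{"dp": [0,0.02,0.07],"twist": 0},{"dp": [0,0.018,0.06],"twist": 0},{"dp": [0,0.015,0.06],"twist": 0},{"dp": [0,0.015,0.06],"twist": 0},{"dp": [0,0.01,0.05],"twist": 0},{"dp": [0,0,0],"twist": 0}]}}

```text
time_s: 75.65
ee_pos: [0.5716, -0.0581, 0.0503]
eef_rot: [3.139, -0.0, -0.067]
force: [-2.8, -14.1, 2.3]
grip_width: 0.0112
grip_force: 20.0
```

Call:
{"op": "step_arm", "data": {"deltas": [{"dp": [0,0.01,0.04],"twist": 0},{"dp": [0,0.01,0.04],"twist": 0},{"dp": [0,0.0,0.04],"twist": 0},{"dp": [0,0,0],"twist": 0}]}}

```text
time_s: 76.05
ee_pos: [0.5715, -0.0594, 0.0457]
eef_rot: [3.138, -0.0, -0.067]
force: [-3.8, -16.5, 2.5]
grip_width: 0.0114
grip_force: 20.0
```

```bash
python3 arc.py
```

```text
t 76.05 U [ 0.001  -0.1112] W [ 0.5715 -0.0594  0.0457] yaw -0.0673 F [ -3.8 -16.5   2.5] gw 0.0114
angle 166.19 r 0.2293 remaining deg -0.23
```

Call:
{"op": "step_arm", "data": {"deltas": [{"dp": [0,0.01,0.04],"twist": 0},{"dp": [0,0.01,0.04],"twist": 0},{"dp": [0,0,0],"twist": 0}]}}

```text
time_s: 76.35
ee_pos: [0.5715, -0.0602, 0.0424]
eef_rot: [3.138, -0.0, -0.067]
force: [-2.5, -17.7, 2.0]
grip_width: 0.0111
grip_force: 20.0
```

Call:
{"op": "step_arm", "data": {"deltas": [{"dp": [0,0.01,0.04],"twist": 0},{"dp": [0,0,0.04],"twist": 0},{"dp": [0,0,0],"twist": 0}]}}

```text
time_s: 76.65
ee_pos: [0.5715, -0.0608, 0.04]
eef_rot: [3.138, -0.001, -0.067]
force: [-7.4, -18.1, 11.5]
grip_width: 0.0112
grip_force: 20.0
```

Call:
{"op": "step_arm", "data": {"deltas": [{"dp": [0,0,0.04],"twist": 0},{"dp": [0,0,0.04],"twist": 0},{"dp": [0,0,0],"twist": 0}]}}

```text
time_s: 76.95
ee_pos: [0.5733, -0.061, 0.0387]
eef_rot: [3.138, -0.005, -0.067]
force: [-4.7, -16.0, 23.1]
grip_width: 0.0114
grip_force: 20.0
```

Run:
```python
from h import *
st()
im,d,P,C,c=snap('top','ct'); U=toU(P); z=P[...,2]
# hood top height
for y in (-.06,-.03,0,.03,.06,.09):
    m=(abs(U[...,1]-y)<.008)&(abs(U[...,0]-.08)<.02)&(z>.06); print(y,m.sum(),np.median(z[m]).round(4) if m.any() else '')
im,d,P,C,c=snap('side','cs'); U=toU(P); z=P[...,2]
for y in (-.06,-.03,0,.03,.06,.09):
    m=(abs(U[...,1]-y)<.008)&(abs(U[...,0]-.08)<.02)&(z>.06); print('s',y,m.sum(),np.median(z[m]).round(4) if m.any() else '')
```

```text
t 76.95 U [ 0.0029 -0.1126] W [ 0.5733 -0.061   0.0387] yaw -0.0672 F [ -4.7 -16.   23.1] gw 0.0114
-0.06 0 
-0.03 85 0.1229
0 82 0.1225
0.03 82 0.1225
0.06 80 0.123
0.09 83 0.1225
s -0.06 91 0.122
s -0.03 97 0.1222
s 0 98 0.122
s 0.03 104 0.1221
s 0.06 114 0.1218
s 0.09 121 0.122
```

Call:
{"op": "step_arm", "data": {"deltas": [{"dp": [0,-0.03,-0.05],"twist": 0},{"dp": [0,0,0],"twist": 0}]}}

```text
time_s: 77.25
ee_pos: [0.5732, -0.0608, 0.0394]
eef_rot: [3.136, -0.005, -0.067]
force: [1.9, -25.6, 8.0]
grip_width: 0.0114
grip_force: 20.0
```

Call:
{"op": "step_arm", "data": {"deltas": [{"dp": [0,0,0],"twist": 0},{"dp": [0,0,0],"twist": 0},{"dp": [0,0,0],"twist": 0},{"dp": [0,0,-0.3],"twist": 0},{"dp": [0,0,-0.5],"twist": 0},{"dp": [0,0,-0.8],"twist": 0},{"dp": [0,0,-1],"twist": 0},{"dp": [0,0,-1],"twist": 0},{"dp": [0,0,-1],"twist": 0},{"dp": [-0.5,0,-1],"twist": 0},{"dp": [-0.5,0,-1],"twist": 0},{"dp": [-0.5,0,-1],"twist": 0}], "gripper": -0.45}}

```text
time_s: 78.45
ee_pos: [0.5104, -0.0526, 0.3442]
eef_rot: [-3.142, -0.001, -0.066]
force: [0.7, 0.0, 0.8]
grip_width: 0.0256
grip_force: 0.0
```

Call:
{"op": "step_arm", "data": {"deltas": [{"dp": [-0.8,0,0],"twist": 0},{"dp": [-0.8,0,0],"twist": 0},{"dp": [0,0,0],"twist": 0},{"dp": [0,0,0],"twist": 0}]}}

```text
time_s: 78.85
ee_pos: [0.4477, -0.0486, 0.3428]
eef_rot: [3.142, -0.002, -0.067]
force: [0.8, -1.2, 0.4]
grip_width: 0.0256
grip_force: 0.0
```

Run:
```python
from h import *
st()
im,d,P,C,c=snap('wrist','end'); U=toU(P); z=P[...,2]
for y in (-.06,-.03,0,.03,.06,.09):
    m=(abs(U[...,1]-y)<.008)&(abs(U[...,0]-.05)<.03)&(z>.06); print(y,m.sum(),np.median(z[m]).round(4) if m.any() else '')
for r in ctrl.cut_out('wrist','shaker')[:3]:
    if r['conf']>.4: m=r['pixels']; w=P[m]; print('shaker',round(r['conf'],2),np.nanmean(w,0).round(3),np.nanpercentile(w[:,2],[5,50,95]).round(3))
```

```text
t 78.85 U [-0.1233 -0.1087] W [ 0.4477 -0.0486  0.3428] yaw -0.0666 F [ 0.8 -1.2  0.4] gw 0.0256
-0.06 782 0.1228
-0.03 787 0.1227
0 791 0.1255
0.03 746 0.1249
0.06 772 0.1227
0.09 778 0.1228
shaker 0.73 [ 0.574 -0.335  0.032] [0.022 0.025 0.052]
shaker 0.56 [ 0.232 -0.364  0.012] [0.001 0.004 0.032]
```

View pics/end.png

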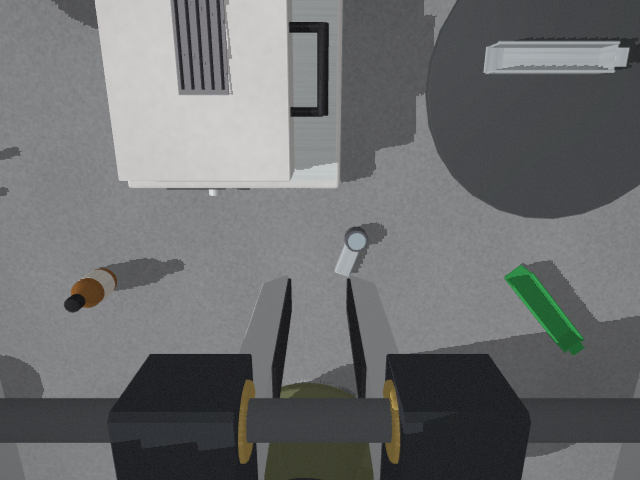

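The hood is shut and level at 122–123 mm, the shaker stands flat on the slate at (550,58), and the bystanders in view (loupe, resin bottle, green look-alike) haven't moved. Handing in.

```bash
python3 -c "
from station import ctrl
print(ctrl.hand_in())"
```

```text
the job is handed in; nothing more can be done
None
```

I've handed the job in after 79 s: hood shut over the tray, which measured flush with both stops just before closing; all ten stones in a single layer with at least one per square; empty shaker flat on the slate.

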